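# Clamp the reference puck on the measuring stage

### The arm

A 6-joint arm with a two-finger parallel gripper is mounted at the origin on the work surface. World frame = base frame: x ahead of the robot, y to its left, z up, the work surface at z = 0. Lengths are in m, angles in rad, forces in N, time in s.
With the tool pointing down it reaches from about 0.35 to 0.775 m from the base axis. Payload 5.5 kg.
Tool frame: the origin (TCP) lies at the very end of the fingers, on their centre line; the grasp point (between the pads) lies 19 mm behind it (arm.grasp_offset is the distance from the TCP to the grasp point, in m); z points along the fingers, y is the direction in which the jaws open and shut (so a half turn about z gives the same grasp; the last joint's range is limited). The gripper opens to 85 mm and grips with 20 to 120 N. Pads are 22 mm wide; open, the fingers measure 114 mm over their backs; the gripper's body (76 mm by 85 mm) begins 54 mm behind the grasp point. The pads swing forward as they close: fully open they stand 13 mm farther back than shut.
Start: joints at [-1.279, 0.313, 0.046, 1.304, 0, 1.431], TCP at [0.241, -0.522, 0.231] pointing down, gripper open.
Joint ranges: [-2.76, 2.76], [-0.86, 1.69], [-1.03, 1.26], [-2.2, 2.34], [-1.47, 1.5], [-3.14, 3.14]. Speed limits (rad/s): [2.57, 2.57, 3.14, 3.14, 3.14, 3.14].

### API

Orientations are given as a 3x3 rotation matrix whose columns are the frame's x, y, z axes.
In Python, from station import arm, viewer, nets gives the robot as it stands. The module is installed in compiled form; this text tells all that it offers.
- The arm moves only by the tool carry_out, never from a script. Its arguments are lists of equal length, an entry for each row: "xyz": the shift along the tool's x, y, z as a fraction of full scale, a list of three; "turn": the turn, a rotation vector about the tool's x, y, z as a fraction of full scale, a list of three; "grip": the opening, from 0 (shut) to 1 (fully open). A call has 1 to 10 rows; each row shifts and turns the pose as measured when the row begins, along the tool's axes as they then stand; what a row does not reach is not made up. Full scale, the value 1, is 2 cm for a shift and 0.08 rad for a turn. A row lasts 1/12 s, in which the tool goes at most 41.7 mm and 7.16 degrees, less where a joint would pass 70% of its speed; a pose out of reach is approached as far as the arm can. A call with a number of a shift or a turn outside -1 to 1 is refused whole. A call with a gripper value outside its range is refused whole. The fingers move at their own pace and stop on an object; "newtons" is the grip in N (left out, the last holds). Time passes only in rows, so rows that do not move let the fingers close. It gives the time, the measured TCP pose, the force and the opening at its end, in the units of the state.
- arm.get_obs(): the state, without advancing time (a new reading comes with each control period).
- viewer.get_image(name): name is "side" or "top"; returns (picture, depth): 420x560x3 uint8, blue, green, red; 420x560 float32, m along the optical axis (not along the pixel's ray), 0 where there is no reading.
- viewer.calibration(name): a dict with "fx", "fy", "cx", "cy" (pixels), "k1" (the pictures are not rectified: a ray, as slopes to the right and down, at radius r is drawn at 1 + k1 r^2 times it, then the intrinsics apply), "rvec" (rotation vector, rad) and "tvec" (3), from world to camera coordinates, as OpenCV has them. Camera axes: x right, y down, z forward; pixel columns grow to the right and rows downward; lengths in m; the calibration is good to about 2 mm. A picture is of the moment at which its call begins. calibration takes no time and is no camera call.
- arm.close_job(): hands the job in, once; it reports no verdict.
Trained networks look in the newest picture that a camera, given by its name, has taken for a name from the list of things; names that differ only in an ending like _2 or _b are one class to them, and where a whole thing is asked for, a point or a joint stands for the part that bears it (a point fixed in the world has none). Each returns a list of dicts, best first, with "p" (0 to 1); they miss things now and then, are a little off and sometimes report something else, mostly with a low value. They report only what shows in the picture. A call takes as long as a camera call. They do not tell look-alikes from the thing itself.
- nets.boxes_of(camera, thing): "point" ([x, y, z] in m, in world coordinates, good to about 4 mm: the middle of the surface that is visible of it).
- nets.cut_out(camera, thing): "region" (420x560 bool, what is visible of it).
The state is a dict: "time": time; "qpos": joint angles; "joint_vel": joint speeds; "effort": joint torques, N m; "ee_pos": TCP position; "ee_rot": TCP orientation; "ft_force": force on the tool from outside, world axes, zero at the start; "wrist_torque": the same for the moment, N m; "opening": opening from 0.0 (shut) to 1.0 (fully open).
Only numpy, scipy, OpenCV 4.12 (cv2) and the standard library are available. Lean on these libraries where they do the work, as an engineer would, in place of code of your own. Each camera call takes 0.05 s, during which the arm holds its last target.

### The job

Set the large reference puck into the round nest of the measuring stage so that it lies flat on the nest's floor and let it go, then press the toggle clamp's handle down until the toggle snaps over its centre and stays closed with its sprung foot on the puck. Lower the puck gently, press the handle near its end with no more force than the snap needs (15 N is too much), and leave the other things where they are.

Things in the scene. Friction and masses are not known exactly. Their poses are not given: they have to be found in the camera images.
- puck_center (a point): Centre, half-way up, of the large reference puck: aluminium disc 44 mm in diameter, 16 mm high, with a round grip boss 28 mm in diameter, 18 mm high on top (34 mm in all, dark flat top, 70 to 140 g). It stands upright on the bench, this point 17 mm above its underside. Grip it by the boss: the nest swallows the lower 10 mm of the disc. z up along its axis.
- nest (a point): Centre of the floor of the round nest, where the puck's underside must lie; 38 mm above the bench. The nest is 45.6 mm wide, 10 mm deep, with a 2 mm chamfer, in the top of a grey block 84 x 84 mm. Gently: 40 N would harm the puck. z up; +y points from the nest to the clamp and on along the handle.
- stage: Measuring stage fixed to the bench: aluminium plate 130 x 300 x 12 mm with the grey nest block and two slotted uprights for the clamp. Origin: centre of the plate's underside; axes parallel to the nest's; nest at y -100 mm. The clamp works in the plane x = 0. Its pins are parallel to x, 74 mm above the bench give or take 9 mm: the last user set the height, it is not measured; feel or look.
- clamp_arm (a joint): Angle of the clamp's arm (rad), moved by the handle through a link: 0 open, 1.5 level, its sprung foot on the puck. It turns about the first pin, at y = 0 of the stage. Open, it stands nearly upright to 115 mm above that pin, between y -30 and +45 mm, clear of the nest. It is level just as the toggle passes its centre, so it does not tell whether that has snapped.
- handle (a joint): Angle of the handle (rad) about the second pin, at y +38 mm of the stage: 0 open, 1.145 closed stop (rigid). It points to +y, rising 1.02 minus this value above level; black round grip 18 mm thick, 45 to 130 mm from the pin. Nearly free to 0.7-0.9, where the foot meets the puck, then 2 to 11 N at the grip's end (twice that half-way). Past 1.10 it snaps to the stop, 5 mm on; sooner, it comes back.
- small_puck: Bystander: smaller puck of the same make (disc 30 mm in diameter, 14 mm high, boss 18 mm in diameter, 28 mm in all); origin at its underside.
- light_trap: Bystander: black cone, 52 mm wide and 42 mm high; origin at its underside.
- sample_jar: Bystander: closed jar 42 mm in diameter, 55 mm high; origin at its underside.
- slide_holder: Bystander: square black holder 52 x 52 x 14 mm; origin at its underside.
- spatula: Bystander: thin steel lab spatula 168 mm long, 4 mm thick, lying flat.
Things that resemble listed ones, but are neither listed nor needed, are in the scene too. Leave any blue or pink look-alike of the part that bears puck_center alone.

How it is judged:
On the way, in this order (a step that is already met when the one before it is completed fails the run):
1. the puck lies flat on the nest's floor, let go, while the clamp is still open (horizontal distance between puck_center and nest below 0.003 m and z of puck_center in the frame of nest between 0.0155 and 0.0185 m and angle between puck_center's own z axis and vertical below 0.05 rad and contact force between the fingers and puck below 0.2 N and value of joint handle below 0.8 rad), for 0.2 s.
2. the toggle has snapped over its centre onto its stop, the puck under its foot (value of joint handle above 1.13 rad and horizontal distance between puck_center and nest below 0.003 m and z of puck_center in the frame of nest below 0.0185 m), for 0.2 s.
At the end, for the whole second after the job is handed in: The large puck lies flat in the nest (centre within 3 mm of the nest's axis, underside within 1.5 mm of the nest's floor, within 0.05 rad of upright), at rest, and the clamp's handle is over its centre at its closed stop (joint above 1.13 rad) and stays there, let go (all of step 2 and velocity of joint handle between -0.05 and 0.05 rad/s and z of puck_center in the frame of nest above 0.0155 m and angle between puck_center's own z axis and vertical below 0.05 rad and linear speed of puck below 0.01 m/s); the robot touches nothing.
It fails at once if the clamp is pushed with more than 15 N (contact force between any of the fingers, the arm and clamp above 15 N).
It fails at once if the puck is rammed into the stage with more than 40 N (contact force between puck and stage above 40 N).
It fails at once if a bystander is shifted by more than 20 mm (distance of any of small_puck, light_trap, sample_jar, slide_holder, spatula from where it was at the start of the episode above 0.02 m).
It also fails if it takes over 67 s, if anything falls off the work surface, if the arm or the gripper's body presses on something with over 40 N, if the wrist force passes 120 N, or if a joint passes its speed limit or range.

## Working session

There is one attempt and no reset: what is moved stays moved. The work goes in short steps, Python scripts to look and compute and a tool call to move; the robot and the scene stay as the last step left them, time stands still between calls to the robot, and variables do not carry over. Pictures are saved under pics/ and viewed, and the job is handed in when it is done.

Besides the shell and the picture viewer there is one more tool, called after "Emit:" by a JSON object that holds its "fn" and its "kwargs", one argument or row to a line. carry_out: Moves the arm, as the interface text tells. Shift numbers are shares of 2 cm and turn numbers shares of 0.08 rad, none past 1 either way. Its arguments: {"type":"object","properties":{"xyz":{"type":"array"},"turn":{"type":"array"},"grip":{"type":"array"},"newtons":{"type":"number"}},"required":["xyz","turn","grip"]}

```bash
mkdir -p pics
cat > h.py <<'E'
import numpy as np, cv2
from station import arm, viewer, nets
def snap(name,fn=None):
    im,d=viewer.get_image(name)
    if fn: cv2.imwrite('pics/'+fn,im)
    np.savez('pics/last_%s.npz'%name,im=im,d=d)
    return im,d
def cal(name):
    c=viewer.calibration(name)
    R=cv2.Rodrigues(np.array(c['rvec'],float))[0]; t=np.array(c['tvec'],float).reshape(3)
    return c,R,t
def ray(name,u,v):
    c,R,t=cal(name)
    K=np.array([[c['fx'],0,c['cx']],[0,c['fy'],c['cy']],[0,0,1]],float)
    uv=np.stack([np.atleast_1d(u),np.atleast_1d(v)],-1).astype(np.float64).reshape(-1,1,2)
    n=cv2.undistortPoints(uv,K,np.array([c['k1'],0,0,0],float)).reshape(-1,2)
    d=np.c_[n,np.ones(len(n))]
    return -R.T@t, d@R   # origin, world dirs with unit optical depth
def p3(name,u,v,depth):
    o,d=ray(name,u,v); return o+d*np.atleast_1d(depth)[:,None]
def atz(name,u,v,z):
    o,d=ray(name,u,v); s=(z-o[2])/d[:,2]; return o+d*s[:,None]
def proj(name,P):
    c,R,t=cal(name)
    K=np.array([[c['fx'],0,c['cx']],[0,c['fy'],c['cy']],[0,0,1]],float)
    return cv2.projectPoints(np.array(P,float).reshape(-1,1,3),cv2.Rodrigues(R)[0],t,K,np.array([c['k1'],0,0,0],float))[0].reshape(-1,2)
E
python3 - <<'E'
from h import *
for n in('side','top'):
    snap(n,n+'0.png'); c,R,t=cal(n); print(n,c['fx'],c['k1'],-R.T@t,R[2])
for th in('puck_center','stage','clamp_arm','handle','small_puck','light_trap','sample_jar','slide_holder','spatula'):
    print(th,[(round(b['p'],2),np.round(b['point'],3).tolist()) for b in nets.boxes_of('top',th)])
print(arm.get_obs())
E
```

```text
side 401.29068018570683 -0.05019451400886574 [ 0.51922977 -0.56243485  0.66486602] [ 0.10857002  0.63377469 -0.76586043]
top 425.7744230003755 -0.02348525990326787 [ 0.40216538 -0.04599201  1.0197963 ] [ 0.18810999 -0.00140265 -0.98214697]
puck_center [(0.75, [0.616, -0.377, 0.015]), (0.67, [0.549, -0.31, 0.016]), (0.51, [0.543, -0.227, 0.018])]
stage [(0.72, [0.538, 0.028, 0.011])]
clamp_arm [(0.7, [0.544, 0.065, 0.179])]
handle [(0.82, [0.539, 0.111, 0.133]), (0.35, [0.43, 0.009, 0.014]), (0.3, [0.551, -0.308, 0.017])]
small_puck []
light_trap [(0.85, [0.629, -0.261, 0.031])]
sample_jar [(0.77, [0.665, 0.053, 0.056])]
slide_holder [(0.86, [0.43, 0.011, 0.014])]
spatula [(0.74, [0.63, 0.231, 0.006])]
{'time': 0.55, 'qpos': array([-1.27858999e+00,  3.13199488e-01,  4.60711012e-02,  1.30361267e+00,
        2.08277229e-05,  1.43122182e+00]), 'joint_vel': array([ 0.00070204, -0.00029852,  0.0011024 ,  0.00011054,  0.00026374,
       -0.00079095]), 'effort': array([-1.33280861e-03, -4.80072355e+01,  2.98605734e+01,  9.64670617e-04,
       -7.91713865e-05, -4.28735660e-06]), 'ee_pos': array([ 0.24064778, -0.52224405,  0.23131163]), 'ee_rot': array([[ 9.08221926e-01,  4.18488867e-01,  3.58654169e-05],
       [ 4.18488868e-01, -9.08221925e-01, -4.69246427e-05],
       [ 1.29363174e-05,  5.76272671e-05, -9.99999998e-01]]), 'ft_force': array([0.02103514, 0.49060961, 0.87057346]), 'wrist_torque': array([-0.06205638, -0.05088774,  0.07388221]), 'opening': 1.0022736966668084}
```

View pics/side0.png

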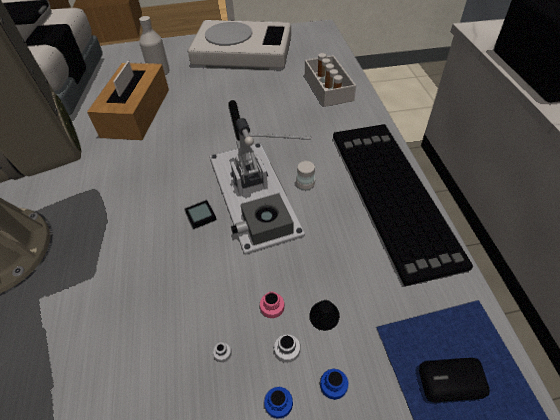

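View pics/top0.png

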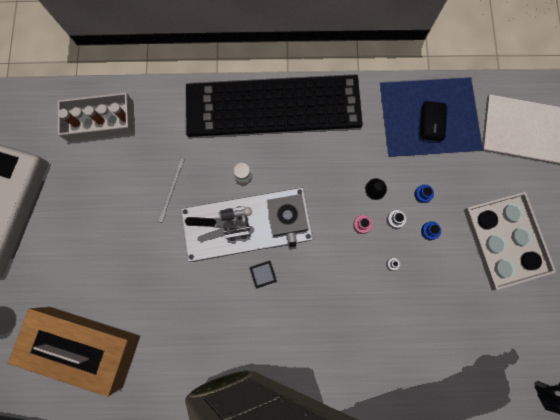

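Candidates for the puck: the white/silver one at side (287,346) / top (398,219), the pink one at side (271,303), two blue ones at side (278,401) and (334,382), and the smaller silver one at side (222,351). The larger silver one fits the description: aluminium colour, 44 mm class and a dark top. I'll confirm it in an enlarged crop and measure.

Run:
```python
from h import *
S=np.load('pics/last_side.npz');T=np.load('pics/last_top.npz')
a=cv2.resize(S['im'][290:390,200:330],None,fx=3,fy=3,interpolation=cv2.INTER_CUBIC)
b=cv2.resize(T['im'][185:285,340:440],None,fx=3,fy=3,interpolation=cv2.INTER_CUBIC)
h=np.hstack([a,b]);cv2.imwrite('pics/crop1.png',h)
a=cv2.resize(S['im'][90:260,180:330],None,fx=3.3,fy=3.3,interpolation=cv2.INTER_CUBIC)
cv2.imwrite('pics/crop2.png',a)
b=cv2.resize(T['im'][180:270,175:320],None,fx=5,fy=5,interpolation=cv2.INTER_CUBIC)
cv2.imwrite('pics/crop3.png',b)
```

```text
(no output)
```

View pics/crop1.png

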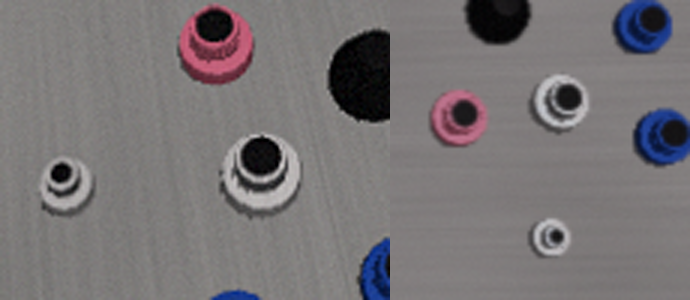

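View pics/crop2.png

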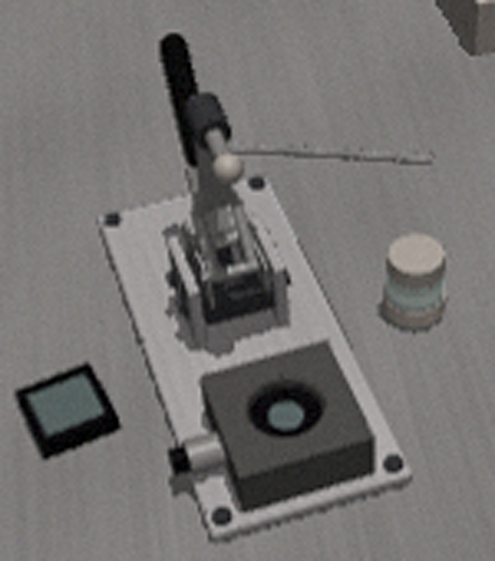

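View pics/crop3.png

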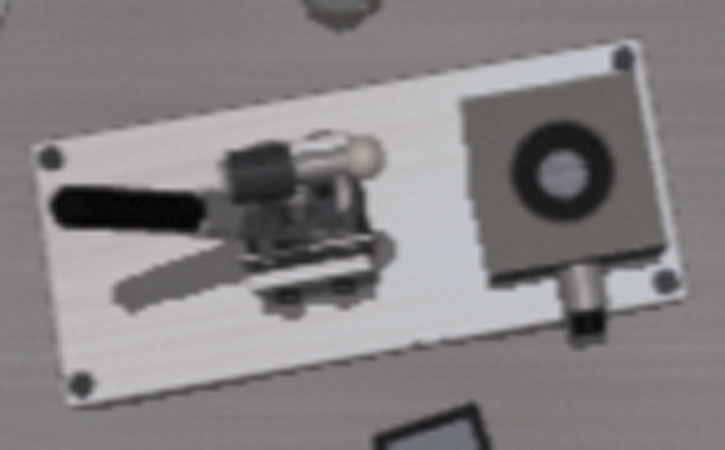

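Crops: the silver puck at side (287,346) is clearly larger than its silver neighbour and has a dark flat boss top, so it is the target. The nest is the dark ring at about side (267,214) / top (288,214). The black clamp grip is at about side (234,108) / top (200,221). Next I'll measure these from both views.

```bash
cat > meas.py <<'E'
from h import *
S=np.load('pics/last_side.npz');T=np.load('pics/last_top.npz')
def tri(u1,u2):
    o1,d1=ray('side',*u1);o2,d2=ray('top',*u2);d1=d1[0];d2=d2[0]
    A=np.c_[d1,-d2];s=np.linalg.lstsq(A,o2-o1,rcond=None)[0]
    return (o1+d1*s[0]+o2+d2*s[1])/2,np.linalg.norm(o1+d1*s[0]-o2-d2*s[1])
def blob(D,c,r,thr,dark=True):
    g=cv2.cvtColor(D['im'],cv2.COLOR_BGR2GRAY)
    m=((g<thr) if dark else (g>thr)).astype(np.uint8)
    k=np.zeros_like(m);cv2.circle(k,c,r,1,-1);m=m&k
    n,l,st,ce=cv2.connectedComponentsWithStats(m)
    i=1+np.argmax(st[1:,4]);return ce[i],st[i],(l==i)
E
python3 - <<'E'
from meas import *
cs,ss,_=blob(S,(287,342),10,45);ct,tt,_=blob(T,(400,217),8,60)
print('boss top',cs,ss,ct,tt,tri(cs,ct), atz('side',*cs,.034),atz('top',*ct,.034))
for D,n,c,r in((S,'side',(267,214),18),(T,'top',(288,214),14)):
    g=cv2.cvtColor(D['im'],cv2.COLOR_BGR2GRAY); print(n); 
    if n=='top': print(g[200:229,272:304:1])
    d=D['d'];print(np.round(d[c[1],c[0]-2:c[0]+3],4), p3(n,*c,d[c[1],c[0]]))
# stage plate via depth: points with z in 8..16mm near stage, white
for D,n in((S,'side'),(T,'top')):
    v,u=np.mgrid[0:420,0:560];P=p3(n,u.ravel(),v.ravel(),D['d'].ravel())
    ok=(D['d'].ravel()>0)&(abs(P[:,2]-.048)<.006)&(abs(P[:,0]-.55)<.08)&(abs(P[:,1]+.08)<.1)
    Q=P[ok];print(n,'block top',len(Q),np.median(Q[:,2]),cv2.minAreaRect(Q[:,:2].astype(np.float32)*1000))
    ok=(D['d'].ravel()>0)&(abs(P[:,2]-.012)<.005)&(abs(P[:,0]-.54)<.12)&(abs(P[:,1]-.03)<.18)&(D['im'].mean(2).ravel()>135)
    Q=P[ok];print(n,'plate',len(Q),np.median(Q[:,2]),cv2.minAreaRect(Q[:,:2].astype(np.float32)*1000))
    ok=(D['d'].ravel()>0)&(P[:,2]>.065)&(abs(P[:,0]-.54)<.06)&(abs(P[:,1]-.07)<.15)
    Q=P[ok];np.save('pics/cl_%s.npy'%n,Q);print('clamp max z',Q[:,2].max(),Q.min(0),Q.max(0))
E
```

```text
boss top [286.63414634 341.56910569] [281 336  13  12 123] [399.08333333 217.02083333] [395 214   9   7  48] (array([ 0.55519557, -0.31476796,  0.0341565 ]), np.float64(0.0009456412204225045)) [[ 0.55567257 -0.31461772  0.034     ]] [[ 0.55474664 -0.31486382  0.034     ]]
side
[0.8115 0.8118 0.8119 0.809  0.8084] [[ 0.56683268 -0.04790843  0.03732512]]
top
[[ 99  98  98 100 100  99 100 101 100 100  99  99 100  98  99 100  99 100
   99 100 100  98 100  99 101 101 101 102 100 101 108 162]
 [ 99  98  99 101  98  99  99  99  99  99 101  98  99 100  99 100  99 100
  100 101 100 101 101  99 101 100 100 101 103  99 106 151]
 [ 98  98  99 100  98  99  99 100 101  99  99 100  98 100  98  98  99  99
  101 100 100 100 100 100 101 101 101 101  98 101 105 138]
 [ 98  98 100 102 100 101 100  99  99  99  99 100  98  95  91  89  90  94
   97  98 100 102 102 101 101 101 101 100 100  99 103 134]
 [100  99  98 101 100  99  98 100  99  98  97  87  72  64  61  58  55  63
   70  84  94  98  98 102 101 100 100 100 100 100 101 123]
 [100  99  99 100 101  99 100 100  98  86  70  54  41  32  28  30  28  33
  
[... 3253 characters left out ...]
, -53.084442138671875), (84.68972778320312, 86.89983367919922), 8.914237022399902)
side plate 2097 0.011095445694983552 ((549.1077880859375, 46.576332092285156), (128.5539093017578, 300.93316650390625), 9.110068321228027)
clamp max z 0.1850341280524721 [0.50867039 0.01897557 0.06506633] [0.57952374 0.1515055  0.18503413]
top block top 1016 0.0472943392667895 ((564.1980590820312, -51.47550964355469), (84.47459411621094, 84.28610229492188), 9.171727180480957)
top plate 3451 0.011253568063361419 ((548.3837280273438, 47.199684143066406), (129.08226013183594, 299.1695861816406), 9.303215980529785)
clamp max z 0.1850185053326504 [0.50981167 0.02187212 0.06507017] [0.58026982 0.15427353 0.18501851]
```

Run:
```python
from meas import *
r=[]
for D,n,c,rad in((S,'side',(267,214),18),(T,'top',(288,214),14)):
    g=cv2.cvtColor(D['im'],cv2.COLOR_BGR2GRAY).astype(np.float32)
    G=cv2.resize(g,None,fx=8,fy=8,interpolation=cv2.INTER_LINEAR)
    m=(G<62).astype(np.uint8);k=np.zeros_like(m);cv2.circle(k,(c[0]*8,c[1]*8),rad*8,1,-1);m&=k
    cs,_=cv2.findContours(m,cv2.RETR_EXTERNAL,cv2.CHAIN_APPROX_NONE);q=max(cs,key=cv2.contourArea)
    uv=(q.reshape(-1,2)+.5)/8-.5
    Q=atz(n,uv[:,0],uv[:,1],.048)[:,:2]; (x,y),R=cv2.minEnclosingCircle((Q*1000).astype(np.float32))
    e=cv2.fitEllipse((Q*1000).astype(np.float32)); print(n,'rim',x,y,R,e)
    m=((G>72)&(np.hypot(*np.meshgrid(np.arange(G.shape[1])-c[0]*8,np.arange(G.shape[0])-c[1]*8))<7*8)).astype(np.uint8)
    cs,_=cv2.findContours(m,cv2.RETR_EXTERNAL,cv2.CHAIN_APPROX_NONE);q=max(cs,key=cv2.contourArea)
    uv=(q.reshape(-1,2)+.5)/8-.5
    Q=atz(n,uv[:,0],uv[:,1],.038)[:,:2];print(n,'inner@38',cv2.fitEllipse((Q*1000).astype(np.float32)))
# clamp in stage frame
th=np.radians(9.15);o=np.array([.5487,.0469]);ex=np.array([np.cos(th),np.sin(th)]);ey=np.array([-np.sin(th),np.cos(th)])
for n in('side','top'):
    Q=np.load('pics/cl_%s.npy'%n);X=(Q[:,:2]-o)@ex;Y=(Q[:,:2]-o)@ey
    print(n)
    for a in np.arange(-.03,.12,.01):
        s=(Y>=a)&(Y<a+.01)&(abs(X)<.06)
        if s.sum(): print(round(a,2),s.sum(),'x',np.round(np.percentile(X[s],[5,50,95])*1000),'z',np.round(np.percentile(Q[s,2],[2,50,98])*1000))
for p in((425,193),(431,230),(363,225),(394,264),(376,188)): print(p,atz('top',*p,.02))
```

```text
side rim 564.778076171875 -52.776336669921875 25.457185745239258 ((564.636962890625, -54.104820251464844), (47.336761474609375, 48.365718841552734), 96.06575775146484)
side inner@38 ((564.6585083007812, -51.864418029785156), (19.766584396362305, 20.72922706604004), 60.20168685913086)
top rim 564.117919921875 -51.98690414428711 23.716129302978516 ((564.0650024414062, -52.08150100708008), (46.54592514038086, 46.68084716796875), 0.1328410506248474)
top inner@38 ((564.4197998046875, -52.27724838256836), (21.709762573242188, 22.341064453125), 173.44064331054688)
side
-0.03 48 x [-7. -1.  6.] z [163. 171. 176.]
-0.02 38 x [-20.  -4.  17.] z [ 66. 173. 178.]
-0.01 130 x [-30.  -2.  26.] z [ 65.  72. 175.]
0.0 123 x [-28.  -1.  28.] z [ 66.  80. 181.]
0.01 215 x [-27.  -4.  20.] z [ 65.  88. 182.]
0.02 251 x [-21.  -4.  24.] z [ 66. 112. 183.]
0.03 108 x [-30.  -2.  26.] z [ 66.  76. 184.]
0.04 35 x [-32. -11.  28.] z [66. 75. 99.]
0.05 29 x [-11.  -8.  -5.] z [ 92. 106. 120.]
0.06 38 x [-10.  -7.  -3.] z [106. 125. 137.]
0.07 44 x [-10.  -6.  -0.] z [131. 147. 158.]
0.08 77 x [-10.  -1.   6
[... 299 characters left out ...]
 127 x [-29.  -5.  27.] z [ 66.  87. 182.]
0.02 128 x [-29.  -9.   8.] z [ 66. 128. 183.]
0.03 105 x [-30.  -9.   6.] z [ 65. 115. 184.]
0.04 65 x [-31.  -9.   2.] z [ 66.  83. 179.]
0.05 60 x [-10.  -3.   8.] z [ 78. 105. 119.]
0.06 56 x [-10.  -3.   7.] z [102. 124. 136.]
0.07 52 x [-9. -3.  5.] z [124. 142. 153.]
0.08 55 x [-9. -2.  7.] z [145. 158. 169.]
0.09 55 x [-9. -3.  6.] z [160. 174. 180.]
0.1 30 x [-9. -2.  6.] z [171. 178. 182.]
(425, 193) [[ 0.61440844 -0.38510364  0.02      ]]
(431, 230) [[ 0.5246455  -0.39250752  0.02      ]]
(363, 225) [[ 0.53912299 -0.23174405  0.02      ]]
(394, 264) [[ 0.44633686 -0.29966435  0.02      ]]
(376, 188) [[ 0.62848827 -0.26755201  0.02      ]]
```

Emit:
{"fn": "carry_out", "kwargs": {
  "xyz": [
    [1, -0.15, 0.4],
    [1, -0.15, 0.4],
    [1, -0.15, 0.4],
    [1, -0.15, 0.4],
    [1, -0.15, 0.4],
    [1, -0.15, 0.4],
    [1, -0.15, 0.4],
    [1, -0.15, 0.4],
    [1, -0.15, 0.4],
    [1, -0.15, 0.4]
  ],
  "turn": [
    [0, 0, 0],
    [0, 0, 0],
    [0, 0, 0],
    [0, 0, 0],
    [0, 0, 0],
    [0, 0, 0],
    [0, 0, 0],
    [0, 0, 0],
    [0, 0, 0],
    [0, 0, 0]
  ],
  "grip": [0.6, 0.6, 0.6, 0.6, 0.6, 0.6, 0.6, 0.6, 0.6, 0.6],
  "newtons": 40
}}

```text
time: 1.38
ee_pos: [0.4143, -0.4126, 0.1506]
ee_rot: [[0.912, 0.41, 0.002], [0.41, -0.912, -0.008], [-0.002, 0.008, -1.0]]
ft_force: [-0.1, 0.2, -0.8]
opening: 0.596
```

```bash
cat > go.py <<'E'
import sys
from h import *
o=arm.get_obs();t=np.array([float(a) for a in sys.argv[1:4]])
R=np.array(o['ee_rot']);p=np.array(o['ee_pos'])
Rt=np.stack([np.r_[R[:2,0]/np.linalg.norm(R[:2,0]),0],np.r_[R[1,0],-R[0,0],0]/np.linalg.norm(R[:2,0]),[0,0,-1]],1)
if len(sys.argv)>4:
    a=float(sys.argv[4]);Rt=np.array([[np.cos(a),np.sin(a),0],[np.sin(a),-np.cos(a),0],[0,0,-1]])
print('t',o['time'],'p',np.round(p,4),'dp/2cm',np.round(R.T@(t-p)/.02,3),'turn/.08',np.round(cv2.Rodrigues(R.T@Rt)[0].ravel()/.08,3),'F',np.round(o['ft_force'],2),'q',np.round(o['qpos'],2),'yaw',np.arctan2(R[1,0],R[0,0]))
E
python3 go.py .5552 -.3148 .06
```

```text
t 1.3833 p [ 0.4143 -0.4126  0.1506] dp/2cm [ 8.437 -1.607  4.504] turn/.08 [0.102 0.019 0.   ] F [-0.08  0.17 -0.8 ] q [-0.92  0.36 -0.09  1.12 -0.    1.8 ] yaw 0.4227735858747851
```

Emit:
{"fn": "carry_out", "kwargs": {
  "xyz": [
    [0.95, -0.18, 0.3],
    [0.95, -0.18, 0.5],
    [0.95, -0.18, 0.5],
    [0.95, -0.18, 0.5],
    [0.95, -0.18, 0.5],
    [0.95, -0.18, 0.5],
    [0.95, -0.18, 0.5],
    [0.9, -0.17, 0.4],
    [0.5, -0.1, 0.4],
    [0, 0, 0]
  ],
  "turn": [
    [0.1, 0, 0],
    [0, 0, 0],
    [0, 0, 0],
    [0, 0, 0],
    [0, 0, 0],
    [0, 0, 0],
    [0, 0, 0],
    [0, 0, 0],
    [0, 0, 0],
    [0, 0, 0]
  ],
  "grip": [0.6, 0.6, 0.6, 0.6, 0.6, 0.6, 0.6, 0.6, 0.6, 0.6]
}}

```text
time: 2.22
ee_pos: [0.5578, -0.3108, 0.0629]
ee_rot: [[0.91, 0.414, -0.001], [0.414, -0.91, -0.0], [-0.001, -0.0, -1.0]]
ft_force: [0.1, 0.2, 0.2]
opening: 0.598
```

```bash
python3 go.py .5552 -.3148 .0175; python3 -c "
from h import *
a,_=snap('side');b,_=snap('top')
cv2.imwrite('pics/g1.png',np.hstack([cv2.resize(a[240:400,190:350],None,fx=2.4,fy=2.4),cv2.resize(b[150:280,330:460],(384,384))]))"
```

```text
t 2.2167 p [ 0.5578 -0.3108  0.0629] dp/2cm [-0.197  0.127  2.272] turn/.08 [-0.001  0.013 -0.   ] F [0.08 0.18 0.24] q [-0.63  0.53 -0.05  0.99 -0.    2.08] yaw 0.4272884004615309
```

View pics/g1.png

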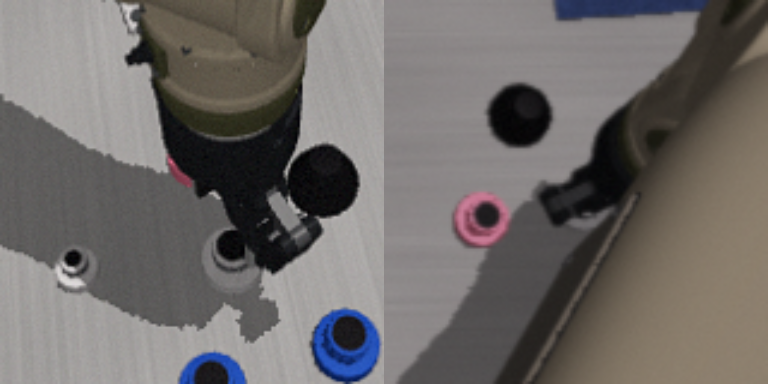

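```bash
python3 -c "
from h import *
o=arm.get_obs();p=np.array(o['ee_pos']);R=np.array(o['ee_rot'])
for s in(-.0255,0,.0255): 
  u=proj('side',p+R[:,1]*s-R[:,2]*.005)[0];print(u,(u-[190,240])*2.4)
u=proj('side',[.5552,-.3148,.034])[0];print((u-[190,240])*2.4)
"
```

```text
[277.45208501 318.76040144] [209.88500403 189.02496346]
[286.78011741 331.23762008] [232.27228179 218.97028819]
[296.50819036 344.22951543] [255.61965687 250.15083704]
[231.28349609 244.15724195]
```

The side view shows the fingers straddling the silver puck, with the tip at about crop (265,260), where the projection puts it. I'll descend and grip.

Emit:
{"fn": "carry_out", "kwargs": {
  "xyz": [
    [-0.2, 0.13, 0.3],
    [0, 0, 0.5],
    [0, 0, 0.5],
    [0, 0, 0.4],
    [0, 0, 0.3],
    [0, 0, 0.2],
    [0, 0, 0]
  ],
  "turn": [
    [0, 0, 0],
    [0, 0, 0],
    [0, 0, 0],
    [0, 0, 0],
    [0, 0, 0],
    [0, 0, 0],
    [0, 0, 0]
  ],
  "grip": [0.6, 0.6, 0.6, 0.6, 0.6, 0.6, 0.6]
}}

```text
time: 2.9
ee_pos: [0.5509, -0.3218, 0.0181]
ee_rot: [[0.914, 0.407, 0.001], [0.407, -0.914, -0.004], [-0.001, 0.004, -1.0]]
ft_force: [-0.1, 0.5, 0.2]
opening: 0.599
```

```bash
python3 go.py .5552 -.3148 .0180
```

```text
t 2.9 p [ 0.5509 -0.3218  0.0181] dp/2cm [ 0.338 -0.235  0.003] turn/.08 [0.053 0.012 0.   ] F [-0.06  0.51  0.18] q [-0.65  0.56 -0.11  0.89 -0.    2.07] yaw 0.4187881531305363
```

Emit:
{"fn": "carry_out", "kwargs": {
  "xyz": [
    [0.3, -0.2, 0],
    [0, 0, 0],
    [0, 0, 0]
  ],
  "turn": [
    [0.05, 0, 0],
    [0, 0, 0],
    [0, 0, 0]
  ],
  "grip": [0.6, 0.6, 0.6]
}}

```text
time: 3.15
ee_pos: [0.5548, -0.3152, 0.0176]
ee_rot: [[0.914, 0.406, -0.002], [0.406, -0.914, 0.0], [-0.001, -0.001, -1.0]]
ft_force: [0.0, 0.3, 0.1]
opening: 0.601
```

```bash
python3 go.py .5552 -.3148 .0180
```

```text
t 3.15 p [ 0.5548 -0.3152  0.0176] dp/2cm [ 0.025 -0.009 -0.018] turn/.08 [-0.013  0.017 -0.   ] F [0.03 0.33 0.13] q [-0.64  0.57 -0.11  0.9  -0.    2.08] yaw 0.4182572123097711
```

Emit:
{"fn": "carry_out", "kwargs": {
  "xyz": [
    [0, 0, 0],
    [0, 0, 0],
    [0, 0, 0],
    [0, 0, 0],
    [0, 0, 0],
    [0, 0, 0],
    [0, 0, 0],
    [0, 0, 0]
  ],
  "turn": [
    [0, 0, 0],
    [0, 0, 0],
    [0, 0, 0],
    [0, 0, 0],
    [0, 0, 0],
    [0, 0, 0],
    [0, 0, 0],
    [0, 0, 0]
  ],
  "grip": [0.1, 0.1, 0.1, 0.1, 0.1, 0.1, 0.1, 0.1],
  "newtons": 40
}}

```text
time: 3.82
ee_pos: [0.5559, -0.3149, 0.0189]
ee_rot: [[0.913, 0.407, -0.0], [0.407, -0.913, -0.001], [-0.0, 0.001, -1.0]]
ft_force: [0.1, -0.5, 0.1]
opening: 0.307
```

Emit:
{"fn": "carry_out", "kwargs": {
  "xyz": [
    [0, 0, -0.5],
    [0, 0, -1],
    [0, 0, -1],
    [0, 0, -1],
    [0, 0, -0.5],
    [0, 0, 0],
    [0, 0, 0]
  ],
  "turn": [
    [0, 0, 0],
    [0, 0, 0],
    [0, 0, 0],
    [0, 0, 0],
    [0, 0, 0],
    [0, 0, 0],
    [0, 0, 0]
  ],
  "grip": [0.1, 0.1, 0.1, 0.1, 0.1, 0.1, 0.1]
}}

```text
time: 4.4
ee_pos: [0.5547, -0.3143, 0.1035]
ee_rot: [[0.913, 0.407, -0.002], [0.407, -0.913, 0.001], [-0.002, -0.002, -1.0]]
ft_force: [-0.1, 0.5, -2.5]
opening: 0.305
```

```bash
python3 go.py .5644 -.0522 .100; python3 -c "
from h import *
a,_=snap('side');b,_=snap('top')
cv2.imwrite('pics/g2.png',np.hstack([cv2.resize(a[200:400,180:380],None,fx=2,fy=2),cv2.resize(b[150:280,330:460],(400,400))]))"
```

```text
t 4.4 p [ 0.5547 -0.3143  0.1035] dp/2cm [  5.775 -11.772   0.186] turn/.08 [-0.024  0.022 -0.   ] F [-0.12  0.48 -2.54] q [-0.64  0.5   0.    1.08 -0.    2.08] yaw 0.41924751077239036
```

View pics/g2.png

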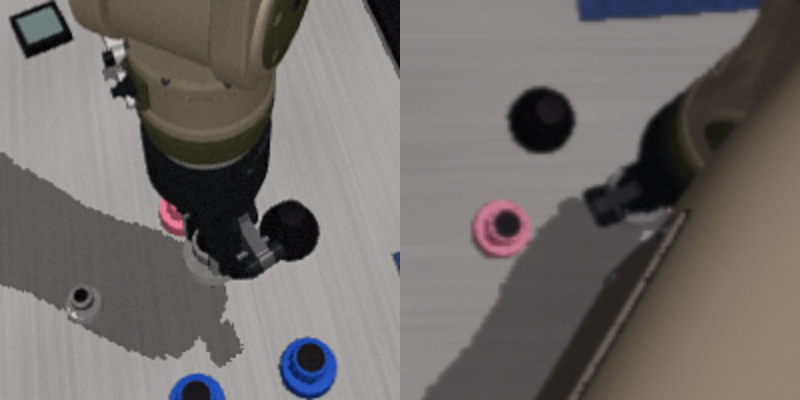

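```bash
python3 -c "
import numpy as np
yaw=.419;d=np.array([.0097,.2621]);n=17
for i in range(n):
  w=d/n; c,s=np.cos(yaw),np.sin(yaw)
  print([round((w[0]*c+w[1]*s)/.02,2),round((w[0]*s-w[1]*c)/.02,2),0],end=', ')
  yaw+=.077
"
```

```text
[np.float64(0.34), np.float64(-0.69), 0], [np.float64(0.39), np.float64(-0.66), 0], [np.float64(0.44), np.float64(-0.63), 0], [np.float64(0.49), np.float64(-0.6), 0], [np.float64(0.53), np.float64(-0.56), 0], [np.float64(0.57), np.float64(-0.51), 0], [np.float64(0.61), np.float64(-0.47), 0], [np.float64(0.65), np.float64(-0.42), 0], [np.float64(0.68), np.float64(-0.37), 0], [np.float64(0.7), np.float64(-0.32), 0], [np.float64(0.73), np.float64(-0.26), 0], [np.float64(0.74), np.float64(-0.2), 0], [np.float64(0.76), np.float64(-0.15), 0], [np.float64(0.77), np.float64(-0.09), 0], [np.float64(0.77), np.float64(-0.03), 0], [np.float64(0.77), np.float64(0.03), 0], [np.float64(0.77), np.float64(0.09), 0],
```

Emit:
{"fn": "carry_out", "kwargs": {
  "xyz": [
    [0.34, -0.69, 0],
    [0.39, -0.66, 0],
    [0.44, -0.63, 0],
    [0.49, -0.6, 0],
    [0.53, -0.56, 0],
    [0.57, -0.51, 0],
    [0.61, -0.47, 0],
    [0.65, -0.42, 0]
  ],
  "turn": [
    [0, 0, -0.96],
    [0, 0, -0.96],
    [0, 0, -0.96],
    [0, 0, -0.96],
    [0, 0, -0.96],
    [0, 0, -0.96],
    [0, 0, -0.96],
    [0, 0, -0.96]
  ],
  "grip": [0.1, 0.1, 0.1, 0.1, 0.1, 0.1, 0.1, 0.1]
}}

```text
time: 5.17
ee_pos: [0.5516, -0.1867, 0.091]
ee_rot: [[0.493, 0.87, -0.018], [0.87, -0.493, 0.009], [-0.001, -0.021, -1.0]]
ft_force: [0.1, -0.3, -1.0]
opening: 0.305
```

```bash
python3 go.py .5644 -.0522 .100 1.73
```

```text
t 5.1667 p [ 0.5516 -0.1867  0.091 ] dp/2cm [ 6.164 -2.77  -0.399] turn/.08 [-0.25  -0.078 -8.437] F [ 0.09 -0.34 -0.98] q [-0.46  0.42 -0.15  1.02  0.    1.62] yaw 1.0550463320064338
```

Emit:
{"fn": "carry_out", "kwargs": {
  "xyz": [
    [0.66, -0.42, -0.15],
    [0.7, -0.35, -0.15],
    [0.72, -0.28, -0.1],
    [0.74, -0.22, -0.1],
    [0.7, -0.15, -0.05],
    [0.7, -0.1, 0],
    [0.7, -0.05, 0],
    [0.6, 0, 0],
    [0.4, 0, 0],
    [0, 0, 0]
  ],
  "turn": [
    [-0.1, 0, -0.95],
    [-0.1, 0, -0.95],
    [-0.05, 0, -0.95],
    [0, 0, -0.95],
    [0, 0, -0.95],
    [0, 0, -0.95],
    [0, 0, -0.95],
    [0, 0, -0.95],
    [0, 0, -0.8],
    [0, 0, 0]
  ],
  "grip": [0.1, 0.1, 0.1, 0.1, 0.1, 0.1, 0.1, 0.1, 0.1, 0.1]
}}

```text
time: 6.0
ee_pos: [0.5366, -0.0495, 0.0884]
ee_rot: [[-0.195, 0.98, -0.024], [0.981, 0.196, 0.011], [0.015, -0.021, -1.0]]
ft_force: [0.4, 0.1, -0.8]
opening: 0.31
```

Emit:
{"fn": "carry_out", "kwargs": {
  "xyz": [
    [0, 0, 0],
    [0, 0, 0]
  ],
  "turn": [
    [0, 0, 0],
    [0, 0, 0]
  ],
  "grip": [0.1, 0.1]
}}

```text
time: 6.17
ee_pos: [0.5353, -0.0491, 0.0866]
ee_rot: [[-0.193, 0.981, -0.027], [0.981, 0.194, 0.011], [0.016, -0.024, -1.0]]
ft_force: [-0.7, -0.0, -1.2]
opening: 0.307
```

```bash
python3 go.py .5644 -.0522 .080 1.73
```

```text
t 6.1667 p [ 0.5353 -0.0491  0.0866] dp/2cm [-0.437  1.407  0.289] turn/.08 [-0.309 -0.197  0.442] F [-0.67 -0.03 -1.2 ] q [-0.24  0.35 -0.27  0.98  0.    1.13] yaw 1.7652026144690756
```

Emit:
{"fn": "carry_out", "kwargs": {
  "xyz": [
    [-0.2, 0.7, 0],
    [-0.2, 0.7, 0],
    [0, 0, 0],
    [0, 0, 0]
  ],
  "turn": [
    [-0.3, -0.2, 0.4],
    [0, 0, 0],
    [0, 0, 0],
    [0, 0, 0]
  ],
  "grip": [0.1, 0.1, 0.1, 0.1]
}}

```text
time: 6.5
ee_pos: [0.5637, -0.0545, 0.0841]
ee_rot: [[-0.152, 0.988, -0.003], [0.988, 0.152, -0.001], [-0.0, -0.003, -1.0]]
ft_force: [-0.7, -0.2, -1.2]
opening: 0.307
```

```bash
python3 go.py .5644 -.0522 .080 1.73; python3 -c "
from h import *
a,_=snap('side','s3.png');b,_=snap('top')
cv2.imwrite('pics/g3.png',np.hstack([cv2.resize(a[130:250,210:330],(400,400)),cv2.resize(b[160:280,220:340],(400,400))]))"
```

```text
t 6.5 p [ 0.5637 -0.0545  0.0841] dp/2cm [0.106 0.055 0.206] turn/.08 [-0.043  0.002 -0.081] F [-0.74 -0.17 -1.16] q [-0.24  0.38 -0.23  0.96 -0.    1.18] yaw 1.7234942101144788
```

View pics/g3.png

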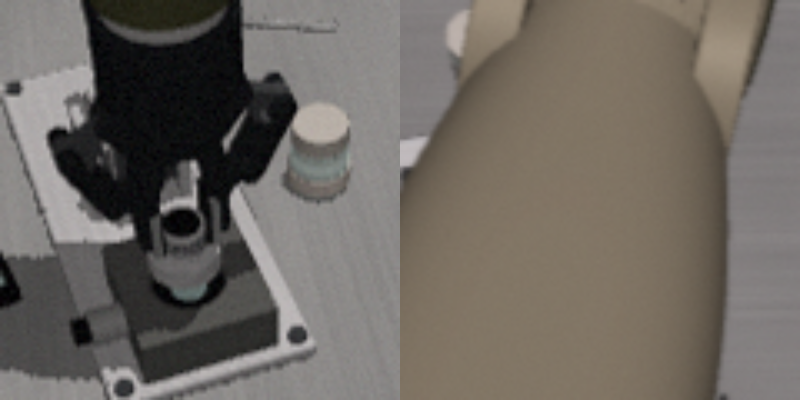

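```bash
python3 -c "
from h import *
from meas import blob
D=np.load('pics/last_side.npz');im=D['im']
cv2.imwrite('pics/g4.png',cv2.resize(im[180:230,240:300],None,fx=12,fy=12,interpolation=cv2.INTER_NEAREST))
c,s,m=blob(D,(265,197),7,48);print(c,s)
g=cv2.cvtColor(im,cv2.COLOR_BGR2GRAY);print(g[186:208,254:278])
z=.0841+.0155;print(atz('side',*c,z), proj('side',[.5637,-.0545,z]),p3('side',*c,np.median(D['d'][m])))
"
```

```text
[263.85135135 196.39189189] [258 193  12   8  74]
[[ 14  12  17  11  33  84  98  96 101  81  84  97  93 124 182  51   3   5
   15   7  17  16   6  18]
 [ 13  14  13   4  72 100  96  91  95  99  86  91  90 113 180  49   3   7
   15  12   2   8  15  13]
 [ 18  15  15   8 100 104  95  94  91  95  81  95 113 120 182  49   9   4
   14  13  16  12  12  10]
 [ 14  16  10   2  95 100  98  89 133 137 138 145 154 154 179  51  11   5
   31  60  51  19  11   8]
 [ 13  13  11  15  95  96 139 138 174 178 183 184 181 177 183  67   4  11
   31  78  73  47  17  11]
 [ 15  10  14  33 139 143 182 172 164 153 156 160 155 172 183  68   6   7
   12  54  76  71  21   8]
 [  8   4   9  20 180 166 160 122 105  86  80  81  79 118 150  58  11  13
   11  51  75  80  26   4]
 [ 14  15   7  14 140 128  96  42  20   0   0   0  10  23  71  75  39   4
    9  43  76  76  26  14]
 [ 12   6  28  52  52  73  37   2   6   3   7  12   1   1  13  80  79  18
    1  38  76  83  27  10]
 [ 17  46  63  78  25  13   2   2   2   8   5  11   8   0   8  26  98  38
   11  31  69  81  23   9]
 [ 14  72  78  81  24   9   9   4   0  1
[... 582 characters left out ...]
7  50  32  77  91 100 102 101 104 104  87  75  53  60  39
   23  21  72  77  73  87]
 [ 11  20  73  78  59  18  57  77  73  76  77  76  83  58  56  45  61  56
   68  77  87  95  62  66]
 [ 13  10  65  70  73  22  62  66  38  46  63  46  61  56  66  58  48  83
  101 103  97 138  63  44]
 [ 49  52  65  74  78  16  62  56  52  56  67  56  58  55  58  68  74  97
  102  98 101 141  63  42]
 [ 80  92  67  70  73  41  86  77  66  79  81  65  76  73  75  79  93 103
  101  96 103  94  56  44]
 [ 72 100  84  80  90  83  98  97  85  82  82  88  90  90 101  92 101 100
  100 100  88  86  56  44]]
[[ 0.56310987 -0.05520824  0.0996    ]] [[264.10166978 196.07108489]] [[ 0.56314557 -0.05479557  0.09914011]]
```

View pics/g4.png

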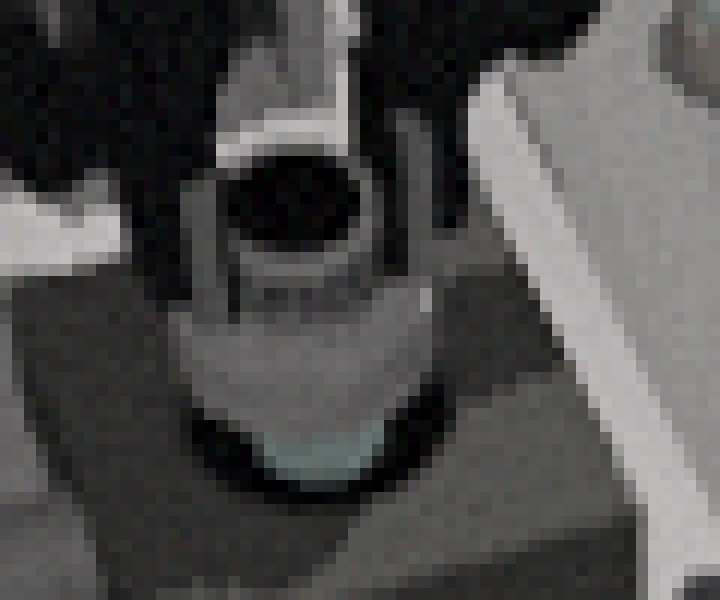

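Emit:
{"fn": "carry_out", "kwargs": {
  "xyz": [
    [0.12, 0.06, 0.2],
    [0, 0, 0.2],
    [0, 0, 0.1],
    [0, 0, 0],
    [0, 0, 0]
  ],
  "turn": [
    [-0.04, 0, 0],
    [0, 0, 0],
    [0, 0, 0],
    [0, 0, 0],
    [0, 0, 0]
  ],
  "grip": [0.1, 0.1, 0.1, 0.1, 0.1]
}}

```text
time: 7.02
ee_pos: [0.5621, -0.0519, 0.0727]
ee_rot: [[-0.151, 0.989, -0.002], [0.989, 0.151, 0.0], [0.001, -0.002, -1.0]]
ft_force: [0.6, -0.4, -0.4]
opening: 0.308
```

```bash
python3 go.py .565 -.0518 .0565 1.73
```

```text
t 7.0167 p [ 0.5621 -0.0519  0.0727] dp/2cm [-0.018  0.144  0.812] turn/.08 [-0.024 -0.008 -0.1  ] F [ 0.64 -0.39 -0.42] q [-0.23  0.39 -0.25  0.94 -0.    1.19] yaw 1.7219925773033902
```

Emit:
{"fn": "carry_out", "kwargs": {
  "xyz": [
    [-0.02, 0.14, 0.05],
    [0, 0, 0.05],
    [0, 0, 0]
  ],
  "turn": [
    [-0.02, 0, 0],
    [0, 0, 0],
    [0, 0, 0]
  ],
  "grip": [0.1, 0.1, 0.1]
}}

```text
time: 7.27
ee_pos: [0.565, -0.0517, 0.0706]
ee_rot: [[-0.151, 0.989, -0.0], [0.989, 0.151, 0.001], [0.001, -0.0, -1.0]]
ft_force: [1.0, 0.3, -1.1]
opening: 0.314
```

```bash
python3 go.py .565 -.0518 .0565 1.73
```

```text
t 7.2667 p [ 0.565  -0.0517  0.0706] dp/2cm [-0.006  0.001  0.705] turn/.08 [-0.004 -0.008 -0.099] F [ 0.98  0.31 -1.08] q [-0.23  0.4  -0.24  0.93  0.    1.19] yaw 1.7221031721052027
```

Emit:
{"fn": "carry_out", "kwargs": {
  "xyz": [
    [0, 0.01, 0.08],
    [0, 0.01, 0.08],
    [0, 0.01, 0.08],
    [0, 0.01, 0.08],
    [0, 0, 0]
  ],
  "turn": [
    [0, 0, 0],
    [0, 0, 0],
    [0, 0, 0],
    [0, 0, 0],
    [0, 0, 0]
  ],
  "grip": [0.1, 0.1, 0.1, 0.1, 0.1]
}}

```text
time: 7.68
ee_pos: [0.5656, -0.0517, 0.0643]
ee_rot: [[-0.151, 0.989, -0.001], [0.989, 0.151, 0.0], [0.0, -0.001, -1.0]]
ft_force: [-0.2, -1.0, -0.7]
opening: 0.304
```

```bash
python3 go.py .565 -.0518 .0565 1.73
```

```text
t 7.6833 p [ 0.5656 -0.0517  0.0643] dp/2cm [-0.001 -0.029  0.388] turn/.08 [-0.01  -0.002 -0.099] F [-0.19 -1.03 -0.73] q [-0.23  0.4  -0.25  0.92 -0.    1.19] yaw 1.7220940261896724
```

Emit:
{"fn": "carry_out", "kwargs": {
  "xyz": [
    [0, -0.02, 0.06],
    [0, 0, 0.06],
    [0, 0, 0.06],
    [0, 0, 0]
  ],
  "turn": [
    [0, 0, 0],
    [0, 0, 0],
    [0, 0, 0],
    [0, 0, 0]
  ],
  "grip": [0.1, 0.1, 0.1, 0.1]
}}

```text
time: 8.02
ee_pos: [0.5655, -0.0517, 0.06]
ee_rot: [[-0.151, 0.989, -0.0], [0.989, 0.151, 0.0], [0.0, -0.0, -1.0]]
ft_force: [0.4, 0.6, -0.8]
opening: 0.305
```

```bash
python3 go.py .565 -.0518 .0565 1.73
```

```text
t 8.0167 p [ 0.5655 -0.0517  0.06  ] dp/2cm [-0.002 -0.025  0.173] turn/.08 [-0.002 -0.004 -0.098] F [ 0.42  0.57 -0.83] q [-0.23  0.41 -0.26  0.91  0.    1.19] yaw 1.722143068495988
```

In the bore with no contact force. I'll go on gently.

Emit:
{"fn": "carry_out", "kwargs": {
  "xyz": [
    [0, -0.01, 0.05],
    [0, 0, 0.05],
    [0, 0, 0.03],
    [0, 0, 0]
  ],
  "turn": [
    [0, 0, 0],
    [0, 0, 0],
    [0, 0, 0],
    [0, 0, 0]
  ],
  "grip": [0.1, 0.1, 0.1, 0.1]
}}

```text
time: 8.35
ee_pos: [0.5654, -0.0517, 0.0569]
ee_rot: [[-0.151, 0.989, 0.0], [0.989, 0.151, 0.0], [0.0, 0.0, -1.0]]
ft_force: [-0.6, 0.4, -0.6]
opening: 0.303
```

```bash
python3 go.py .565 -.0518 .0565 1.73
```

```text
t 8.35 p [ 0.5654 -0.0517  0.0569] dp/2cm [-0.001 -0.023  0.022] turn/.08 [ 0.001 -0.004 -0.097] F [-0.62  0.44 -0.58] q [-0.23  0.41 -0.26  0.9   0.    1.19] yaw 1.7222023001066902
```

Emit:
{"fn": "carry_out", "kwargs": {
  "xyz": [
    [0, 0, 0.03],
    [0, 0, 0]
  ],
  "turn": [
    [0, 0, 0],
    [0, 0, 0]
  ],
  "grip": [0.1, 0.1]
}}

```text
time: 8.52
ee_pos: [0.5656, -0.0517, 0.0566]
ee_rot: [[-0.151, 0.989, 0.0], [0.989, 0.151, 0.0], [0.0, 0.0, -1.0]]
ft_force: [0.0, 0.1, -1.6]
opening: 0.308
```

Emit:
{"fn": "carry_out", "kwargs": {
  "xyz": [
    [0, 0, 0.03],
    [0, 0, 0]
  ],
  "turn": [
    [0, 0, 0],
    [0, 0, 0]
  ],
  "grip": [0.1, 0.1]
}}

```text
time: 8.68
ee_pos: [0.5656, -0.0517, 0.0567]
ee_rot: [[-0.151, 0.989, 0.001], [0.989, 0.151, 0.0], [0.0, 0.001, -1.0]]
ft_force: [0.4, -0.7, -0.6]
opening: 0.311
```

Emit:
{"fn": "carry_out", "kwargs": {
  "xyz": [
    [0, 0, 0.06],
    [0, 0, 0]
  ],
  "turn": [
    [0, 0, 0],
    [0, 0, 0]
  ],
  "grip": [0.1, 0.1]
}}

```text
time: 8.85
ee_pos: [0.5657, -0.0517, 0.0568]
ee_rot: [[-0.151, 0.989, 0.001], [0.989, 0.151, -0.0], [-0.0, 0.001, -1.0]]
ft_force: [-0.3, 0.1, -1.1]
opening: 0.31
```

```bash
python3 -c "
from h import *
from meas import blob
im,d=snap('side')
cv2.imwrite('pics/g5.png',cv2.resize(im[180:240,240:310],None,fx=10,fy=10,interpolation=cv2.INTER_NEAREST))
u=proj('side',[.565,-.052,.072])[0];print(u)
D=dict(im=im,d=d);c,s,m=blob(D,tuple(int(round(x)) for x in u),7,48);print(c,s,atz('side',*c,.072),p3('side',*c,np.median(d[m])))
"
```

```text
[265.42231812 204.4791693 ]
[264.79545455 203.63636364] [259 198  13  11  88] [[ 0.56413864 -0.04960233  0.072     ]] [[ 0.5641093  -0.04993734  0.07238729]]
```

View pics/g5.png

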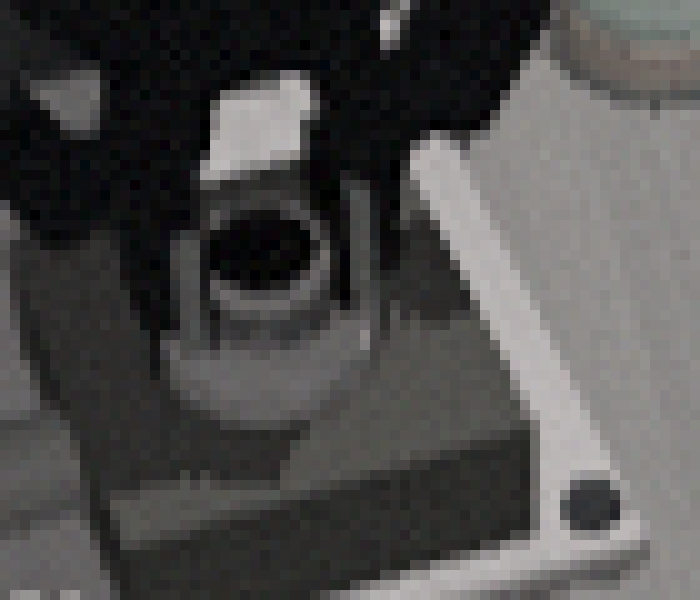

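The depth of the dark top gives z = 0.0724 against 0.072 expected, and the disc is sunk in the block, so the puck is seated. Releasing now.

Emit:
{"fn": "carry_out", "kwargs": {
  "xyz": [
    [0, 0, 0],
    [0, 0, 0],
    [0, 0, 0],
    [0, 0, 0],
    [0, 0, 0],
    [0, 0, 0]
  ],
  "turn": [
    [0, 0, 0],
    [0, 0, 0],
    [0, 0, 0],
    [0, 0, 0],
    [0, 0, 0],
    [0, 0, 0]
  ],
  "grip": [0.5, 0.5, 0.5, 0.5, 0.5, 0.5]
}}

```text
time: 9.4
ee_pos: [0.5664, -0.0519, 0.0562]
ee_rot: [[-0.151, 0.989, 0.002], [0.989, 0.151, -0.0], [-0.001, 0.002, -1.0]]
ft_force: [-0.2, -0.5, -0.3]
opening: 0.498
```

Emit:
{"fn": "carry_out", "kwargs": {
  "xyz": [
    [0, 0, -0.3],
    [0, 0, -0.5],
    [0, 0, -1],
    [0, 0, -1],
    [0, 0, -1],
    [0, 0, -1],
    [0, 0, -1],
    [0, 0, -1],
    [0, 0, -1],
    [0, 0, -1]
  ],
  "turn": [
    [0, 0, 0],
    [0, 0, 0],
    [0, 0, 0],
    [0, 0, 0],
    [0, 0, 0],
    [0, 0, 0],
    [0, 0, 0],
    [0, 0, 0],
    [0, 0, 0],
    [0, 0, 0]
  ],
  "grip": [0.5, 0.5, 0.5, 0.5, 0.5, 0.5, 0.5, 0.5, 0.5, 0.5]
}}

```text
time: 10.23
ee_pos: [0.5627, -0.0511, 0.2427]
ee_rot: [[-0.151, 0.989, -0.003], [0.989, 0.151, 0.001], [0.002, -0.003, -1.0]]
ft_force: [0.3, 0.1, -0.6]
opening: 0.501
```

```bash
python3 -c "
from h import *
from meas import blob
im,d=snap('side','s6.png')
u=proj('side',[.565,-.052,.072])[0];print(u)
D=dict(im=im,d=d);c,s,m=blob(D,tuple(int(round(x)) for x in u),8,48);print(c,s,atz('side',*c,.072),p3('side',*c,np.median(d[m])))
print(arm.get_obs()['ee_pos'])
"
```

```text
[265.42231812 204.4791693 ]
[265.515625 204.390625] [261 201  10   8  64] [[ 0.56521409 -0.05181227  0.072     ]] [[ 0.56526139 -0.051287    0.07139013]]
[ 0.56455618 -0.05146173  0.2474944 ]
```

View pics/s6.png

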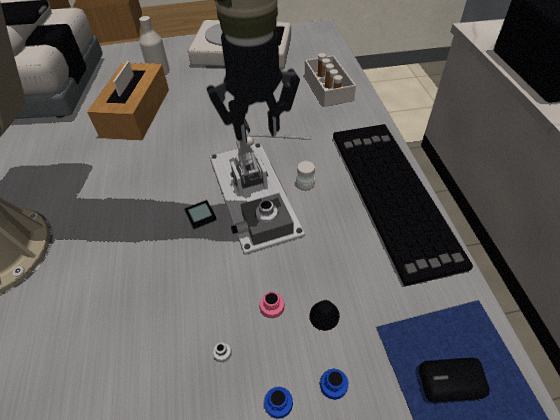

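The puck at side (265,204) measures (0.5652, -0.0518), top z ≈ 0.0715. It is flat in the nest and the fingers are clear at about (250,115). On to the handle.

```bash
cat > hd.py <<'E'
import sys
from h import *
# target TCP for edge (tool +x side, 11mm) pressing at handle value h, gap g, lever r, pin height pz
th=np.radians(9.15);ex=np.array([np.cos(th),np.sin(th),0]);ey=np.array([-np.sin(th),np.cos(th),0]);ez=np.array([0,0,1.])
O=np.array([.565,-.052,0])+.1*ey
TILT=.25
def Rt(t=TILT): # tool x=ey tilted down
    x=ey*np.cos(t)-ez*np.sin(t); z=-ez*np.cos(t)-ey*np.sin(t); y=np.cross(z,x); return np.stack([x,y,z],1)
def tgt(h,g=0,r=.125,pz=.069):
    f=1.02-h;e=O+ey*.038+ez*pz+r*(ey*np.cos(f)+ez*np.sin(f))+(.009+g)*(-ey*np.sin(f)+ez*np.cos(f))
    return e-.011*Rt()[:,0]
def cur():
    o=arm.get_obs();p=np.array(o['ee_pos']);R=np.array(o['ee_rot']);e=p+.011*R[:,0]
    q=e-O-ey*.038;y=q@ey;z=q[2]-.069;f0=np.arctan2(z,y);rr=np.hypot(y,z);f=f0-np.arcsin(min(1,.009/rr))
    print('t %.2f'%o['time'],'p',np.round(p,4),'F',np.round(o['ft_force'],1),'edge stage x,y,z',np.round([(q@ex),y+.038,e[2]],4),'h_equiv %.3f r %.3f'%(1.02-f,np.sqrt(max(rr**2-.009**2,0))),'turn',np.round(cv2.Rodrigues(R.T@Rt())[0].ravel()/.08,2),'q',np.round(o['qpos'],2))
    return o,p,R
if __name__=='__main__':
    o,p,R=cur()
    for a in sys.argv[1:]:
        v=[float(x) for x in a.split(',')];T=tgt(*v)
        print(a,'tcp',np.round(T,4),'d',np.round(R.T@(T-p)/.02,2)); p=T;R=Rt()
E
python3 hd.py 0,.05 0,.02 0,.005
```

```text
t 10.28 p [ 0.5646 -0.0515  0.2475] F [1.7 0.1 3.5] edge stage x,y,z [-0.0003 -0.0884  0.2475] h_equiv -1.126 r 0.219 turn [ 0.03 -3.11 -0.11] q [-0.23  0.29  0.05  1.33  0.    1.19]
0,.05 tcp [0.5423 0.0887 0.2091] d [ 7.1  -0.05  1.91]
0,.02 tcp [0.5383 0.1139 0.1934] d [1.43 0.   0.44]
0,.005 tcp [0.5362 0.1265 0.1856] d [0.72 0.   0.22]
```

Emit:
{"fn": "carry_out", "kwargs": {
  "xyz": [
    [0.5, 0, 0],
    [0.9, 0, 0],
    [0.9, 0, 0],
    [0.9, 0, 0],
    [0.9, 0, 0],
    [0.9, 0, 0],
    [0.6, 0, 0],
    [0.2, 0, 0],
    [0, 0, 0],
    [0, 0, 0]
  ],
  "turn": [
    [0, 0, 0],
    [0, 0, 0],
    [0, 0, 0],
    [0, 0, 0],
    [0, 0, 0],
    [0, 0, 0],
    [0, -0.8, 0],
    [0, -0.8, 0],
    [0, -0.8, 0],
    [0, -0.6, 0]
  ],
  "grip": [0, 0, 0, 0, 0, 0, 0, 0, 0, 0]
}}

```text
time: 11.12
ee_pos: [0.5449, 0.0702, 0.2531]
ee_rot: [[-0.138, 0.989, 0.048], [0.959, 0.145, -0.244], [-0.248, 0.013, -0.969]]
ft_force: [-0.3, 0.3, -0.3]
opening: -0.004
```

Emit:
{"fn": "carry_out", "kwargs": {
  "xyz": [
    [0, 0, 0],
    [0, 0, 0]
  ],
  "turn": [
    [0, 0, 0],
    [0, 0, 0]
  ],
  "grip": [0, 0]
}}

```text
time: 11.28
ee_pos: [0.5431, 0.0738, 0.2525]
ee_rot: [[-0.143, 0.989, 0.048], [0.958, 0.151, -0.243], [-0.248, 0.011, -0.969]]
ft_force: [0.2, 0.3, -0.1]
opening: -0.007
```

```bash
python3 hd.py 0,.05 0,.02 0,.005
```

```text
t 11.28 p [0.5431 0.0738 0.2525] F [ 0.2  0.3 -0.1] edge stage x,y,z [-0.0015  0.0384  0.2498] h_equiv -0.499 r 0.181 turn [ 0.11  0.01 -0.13] q [ 0.12  0.25 -0.01  1.29 -0.25  1.54]
0,.05 tcp [0.5423 0.0887 0.2091] d [1.25 0.05 1.92]
0,.02 tcp [0.5383 0.1139 0.1934] d [1.43 0.   0.44]
0,.005 tcp [0.5362 0.1265 0.1856] d [0.72 0.   0.22]
```

Emit:
{"fn": "carry_out", "kwargs": {
  "xyz": [
    [0.4, 0.05, 0.5],
    [0.4, 0, 0.5],
    [0.4, 0, 0.5],
    [0.4, 0, 0.4],
    [0.5, 0, 0.2],
    [0.3, 0, 0.1],
    [0, 0, 0]
  ],
  "turn": [
    [0, 0, -0.1],
    [0, 0, 0],
    [0, 0, 0],
    [0, 0, 0],
    [0, 0, 0],
    [0, 0, 0],
    [0, 0, 0]
  ],
  "grip": [0, 0, 0, 0, 0, 0, 0]
}}

```text
time: 11.87
ee_pos: [0.5374, 0.1106, 0.1908]
ee_rot: [[-0.148, 0.988, 0.043], [0.959, 0.154, -0.239], [-0.243, 0.006, -0.97]]
ft_force: [-0.2, 0.1, 0.2]
opening: -0.001
```

```bash
python3 hd.py 0,.02 0,.005; python3 -c "
from h import *
a,d=snap('side');b,_=snap('top')
cv2.imwrite('pics/g7.png',np.hstack([cv2.resize(a[60:230,180:330],(450,510)),cv2.resize(b[150:270,150:270],(340,510))]))
o=arm.get_obs();p=np.array(o['ee_pos']);print((proj('side',p)[0]-[180,60])*3)
"
```

```text
t 11.87 p [0.5374 0.1106 0.1908] F [-0.2  0.1  0.2] edge stage x,y,z [-0.0014  0.0756  0.1881] h_equiv -0.173 r 0.125 turn [ 0.05 -0.06 -0.08] q [ 0.19  0.29 -0.1   1.18 -0.25  1.61]
0,.02 tcp [0.5383 0.1139 0.1934] d [ 0.12  0.07 -0.17]
0,.005 tcp [0.5362 0.1265 0.1856] d [0.72 0.   0.22]
[167.05674886 138.8276147 ]
```

View pics/g7.png

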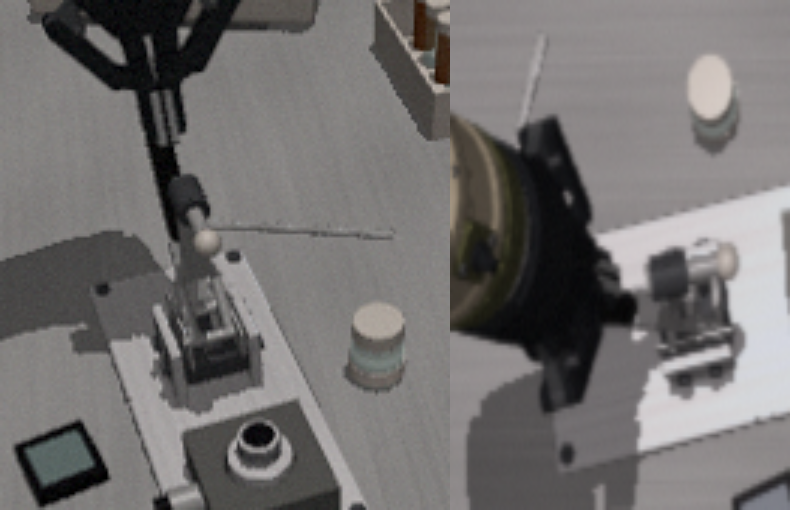

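The side view shows the shut fingertip at about crop (167,139), between the clamp arm and the black grip. Starting the sweep.

```bash
python3 hd.py -0.1 -0.03 .04 .1 .16 .22 .28 .34 .4 .46 .52 .58
```

```text
t 11.97 p [0.538  0.11   0.1919] F [-0.5 -0.3 -0.2] edge stage x,y,z [-0.0008  0.0749  0.1892] h_equiv -0.181 r 0.125 turn [ 0.07 -0.05 -0.09] q [ 0.19  0.29 -0.1   1.18 -0.25  1.61]
-0.1 tcp [0.5374 0.1195 0.1882] d [0.5  0.04 0.07]
-0.03 tcp [0.5361 0.1274 0.1846] d [0.43 0.   0.07]
.04 tcp [0.5349 0.1351 0.1805] d [ 0.43 -0.    0.1 ]
.1 tcp [0.5338 0.1414 0.1766] d [ 0.36 -0.    0.11]
.16 tcp [0.5329 0.1475 0.1723] d [ 0.35 -0.    0.13]
.22 tcp [0.5319 0.1533 0.1677] d [ 0.34 -0.    0.15]
.28 tcp [0.531  0.1589 0.1627] d [0.33 0.   0.17]
.34 tcp [0.5302 0.1641 0.1573] d [ 0.32 -0.    0.19]
.4 tcp [0.5294 0.169  0.1517] d [0.31 0.   0.21]
.46 tcp [0.5287 0.1736 0.1457] d [0.3  0.   0.23]
.52 tcp [0.528  0.1778 0.1395] d [ 0.28 -0.    0.25]
.58 tcp [0.5274 0.1816 0.1331] d [ 0.27 -0.    0.26]
```

Emit:
{"fn": "carry_out", "kwargs": {
  "xyz": [
    [0.4, 0.04, 0.05],
    [0.35, 0, 0.07],
    [0.3, 0, 0.07],
    [0.3, 0, 0.1],
    [0.2, 0, 0.08]
  ],
  "turn": [
    [0, 0, 0],
    [0, 0, 0],
    [0, 0, 0],
    [0, 0, 0],
    [0, 0, 0]
  ],
  "grip": [0, 0, 0, 0, 0]
}}

```text
time: 12.38
ee_pos: [0.5366, 0.14, 0.179]
ee_rot: [[-0.144, 0.988, 0.05], [0.959, 0.152, -0.239], [-0.244, 0.013, -0.97]]
ft_force: [-0.7, -0.4, -0.1]
opening: -0.003
```

```bash
python3 hd.py  .1 .16 .22 .28 .34 .4 .46 .52 .58
```

```text
t 12.38 p [0.5366 0.14   0.179 ] F [-0.7 -0.4 -0.1] edge stage x,y,z [0.0026 0.1047 0.1764] h_equiv 0.077 r 0.126 turn [ 0.14 -0.05 -0.13] q [ 0.24  0.32 -0.1   1.16 -0.25  1.66]
.1 tcp [0.5338 0.1414 0.1766] d [ 0.12 -0.13  0.09]
.16 tcp [0.5329 0.1475 0.1723] d [ 0.35 -0.    0.13]
.22 tcp [0.5319 0.1533 0.1677] d [ 0.34 -0.    0.15]
.28 tcp [0.531  0.1589 0.1627] d [0.33 0.   0.17]
.34 tcp [0.5302 0.1641 0.1573] d [ 0.32 -0.    0.19]
.4 tcp [0.5294 0.169  0.1517] d [0.31 0.   0.21]
.46 tcp [0.5287 0.1736 0.1457] d [0.3  0.   0.23]
.52 tcp [0.528  0.1778 0.1395] d [ 0.28 -0.    0.25]
.58 tcp [0.5274 0.1816 0.1331] d [ 0.27 -0.    0.26]
```

Emit:
{"fn": "carry_out", "kwargs": {
  "xyz": [
    [0.2, -0.12, 0.1],
    [0.35, 0, 0.13],
    [0.34, 0, 0.15],
    [0.33, 0, 0.17],
    [0.3, 0, 0.18],
    [0.2, 0, 0.12]
  ],
  "turn": [
    [0.1, 0, -0.1],
    [0, 0, 0],
    [0, 0, 0],
    [0, 0, 0],
    [0, 0, 0],
    [0, 0, 0]
  ],
  "grip": [0, 0, 0, 0, 0, 0]
}}

```text
time: 12.88
ee_pos: [0.5289, 0.1718, 0.1518]
ee_rot: [[-0.153, 0.987, 0.042], [0.958, 0.159, -0.241], [-0.244, 0.003, -0.97]]
ft_force: [-0.7, 0.3, -0.3]
opening: 0.0
```

```bash
python3 hd.py  .34 .4 .46 .52 .58; python3 -c "
from h import *
a,d=snap('side');b,_=snap('top')
cv2.imwrite('pics/g8.png',np.hstack([cv2.resize(a[60:230,180:330],(450,510)),cv2.resize(b[150:270,150:270],(340,510))]))
"
```

```text
t 12.88 p [0.5289 0.1718 0.1518] F [-0.7  0.3 -0.3] edge stage x,y,z [-1.000e-04  1.374e-01  1.491e-01] h_equiv 0.412 r 0.127 turn [ 0.04 -0.04 -0.01] q [ 0.3   0.35 -0.12  1.13 -0.24  1.72]
.34 tcp [0.5302 0.1641 0.1573] d [-0.45  0.   -0.17]
.4 tcp [0.5294 0.169  0.1517] d [0.31 0.   0.21]
.46 tcp [0.5287 0.1736 0.1457] d [0.3  0.   0.23]
.52 tcp [0.528  0.1778 0.1395] d [ 0.28 -0.    0.25]
.58 tcp [0.5274 0.1816 0.1331] d [ 0.27 -0.    0.26]
```

View pics/g8.png

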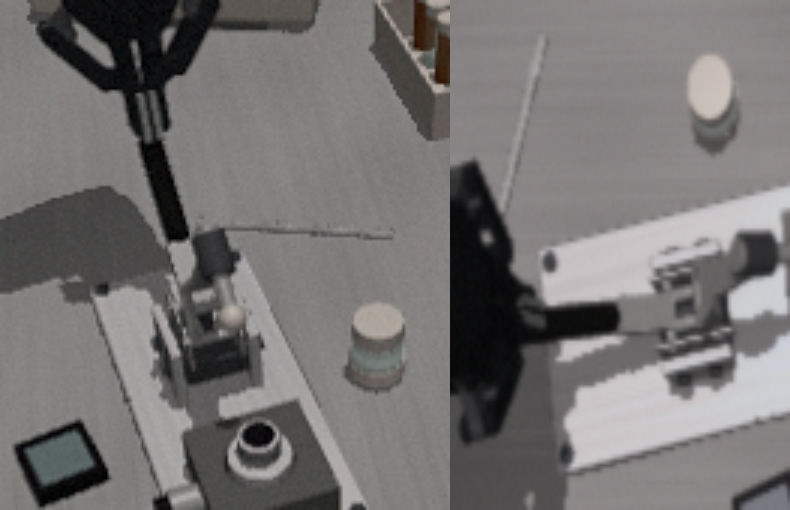

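The handle follows the fingertip (grip at side crop (165,190)) and the clamp arm is tipping over. Continuing.

Emit:
{"fn": "carry_out", "kwargs": {
  "xyz": [
    [0.1, 0, 0.2],
    [0.22, 0, 0.23],
    [0.24, 0, 0.25],
    [0.2, 0, 0.2]
  ],
  "turn": [
    [0, 0, 0],
    [0, 0, 0],
    [0, 0, 0],
    [0, 0, 0]
  ],
  "grip": [0, 0, 0, 0]
}}

```text
time: 13.32
ee_pos: [0.5277, 0.1825, 0.1301]
ee_rot: [[-0.152, 0.987, 0.043], [0.958, 0.158, -0.24], [-0.244, 0.004, -0.97]]
ft_force: [0.5, -0.4, -0.3]
opening: 0.001
```

```bash
python3 hd.py .60 .64 .68 .72 .76 .8
```

```text
t 13.32 p [0.5277 0.1825 0.1301] F [ 0.5 -0.4 -0.3] edge stage x,y,z [0.0005 0.1481 0.1274] h_equiv 0.605 r 0.124 turn [ 0.05 -0.05 -0.02] q [ 0.32  0.38 -0.14  1.09 -0.24  1.74]
.60 tcp [0.5272 0.1828 0.1309] d [ 0.01 -0.02 -0.05]
.64 tcp [0.5268 0.185  0.1264] d [ 0.17 -0.    0.19]
.68 tcp [0.5265 0.1871 0.1219] d [0.16 0.   0.19]
.72 tcp [0.5262 0.189  0.1173] d [ 0.15 -0.    0.2 ]
.76 tcp [0.5259 0.1907 0.1126] d [ 0.14 -0.    0.21]
.8 tcp [0.5257 0.1922 0.1078] d [0.13 0.   0.21]
```

Emit:
{"fn": "carry_out", "kwargs": {
  "xyz": [
    [0.12, 0, 0.17],
    [0.12, 0, 0.17],
    [0.12, 0, 0.17],
    [0.12, 0, 0.17]
  ],
  "turn": [
    [0, 0, 0],
    [0, 0, 0],
    [0, 0, 0],
    [0, 0, 0]
  ],
  "grip": [0, 0, 0, 0]
}}

```text
time: 13.65
ee_pos: [0.5263, 0.1891, 0.112]
ee_rot: [[-0.153, 0.987, 0.041], [0.958, 0.158, -0.24], [-0.244, 0.003, -0.97]]
ft_force: [0.5, 0.7, -0.0]
opening: 0.001
```

```bash
python3 hd.py .76 .80 .84 .88 .92 .96 1
```

```text
t 13.65 p [0.5263 0.1891 0.112 ] F [ 0.5  0.7 -0. ] edge stage x,y,z [1.000e-04 1.549e-01 1.093e-01] h_equiv 0.761 r 0.123 turn [ 0.03 -0.04 -0.02] q [ 0.33  0.39 -0.16  1.06 -0.24  1.75]
.76 tcp [0.5259 0.1907 0.1126] d [ 0.07 -0.   -0.05]
.80 tcp [0.5257 0.1922 0.1078] d [0.13 0.   0.21]
.84 tcp [0.5255 0.1935 0.103 ] d [ 0.12 -0.    0.22]
.88 tcp [0.5253 0.1947 0.0981] d [0.12 0.   0.22]
.92 tcp [0.5251 0.1956 0.0932] d [ 0.11 -0.    0.23]
.96 tcp [0.525  0.1964 0.0882] d [0.1  0.   0.23]
1 tcp [0.5249 0.1969 0.0832] d [ 0.09 -0.    0.23]
```

Emit:
{"fn": "carry_out", "kwargs": {
  "xyz": [
    [0.17, 0, 0.15],
    [0.12, 0, 0.15],
    [0.1, 0, 0.15]
  ],
  "turn": [
    [0, 0, 0],
    [0, 0, 0],
    [0, 0, 0]
  ],
  "grip": [0, 0, 0]
}}

```text
time: 13.9
ee_pos: [0.5256, 0.1943, 0.1006]
ee_rot: [[-0.152, 0.987, 0.042], [0.957, 0.158, -0.242], [-0.246, 0.003, -0.969]]
ft_force: [-0.9, -2.4, 4.6]
opening: 0.007
```

```bash
python3 hd.py .88 .92 .96 1; python3 -c "
from h import *
a,d=snap('side');b,_=snap('top')
cv2.imwrite('pics/g9.png',np.hstack([cv2.resize(a[60:230,180:330],(450,510)),cv2.resize(b[150:270,150:270],(340,510))]))
"
```

```text
t 13.90 p [0.5256 0.1943 0.1006] F [-0.9 -2.4  4.6] edge stage x,y,z [0.0002 0.1601 0.0979] h_equiv 0.859 r 0.125 turn [ 0.04 -0.02 -0.02] q [ 0.34  0.41 -0.17  1.04 -0.24  1.76]
.88 tcp [0.5253 0.1947 0.0981] d [ 0.05 -0.01  0.12]
.92 tcp [0.5251 0.1956 0.0932] d [ 0.11 -0.    0.23]
.96 tcp [0.525  0.1964 0.0882] d [0.1  0.   0.23]
1 tcp [0.5249 0.1969 0.0832] d [ 0.09 -0.    0.23]
```

View pics/g9.png

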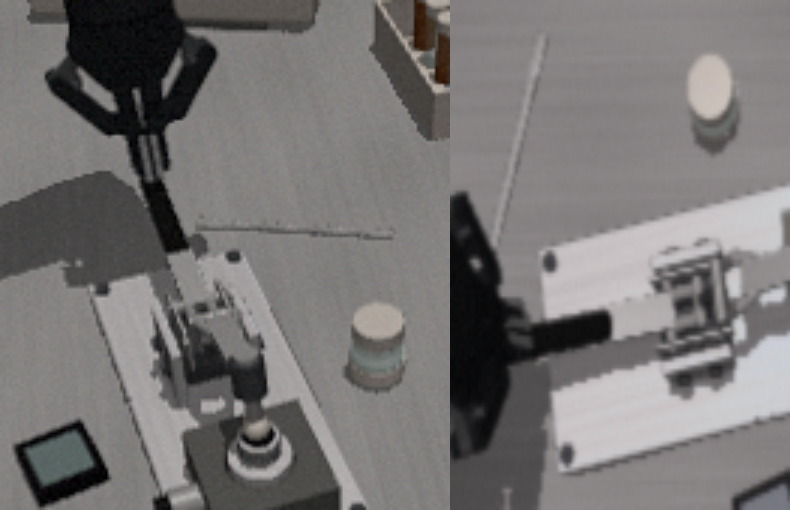

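The sprung foot is on the puck (side crop (258,432)) and the force is about 5 N. Now small steps.

Emit:
{"fn": "carry_out", "kwargs": {
  "xyz": [
    [0.05, 0, 0.1],
    [0.05, 0, 0.1]
  ],
  "turn": [
    [0, 0, 0],
    [0, 0, 0]
  ],
  "grip": [0, 0]
}}

```text
time: 14.17
ee_pos: [0.5255, 0.1949, 0.0977]
ee_rot: [[-0.152, 0.987, 0.043], [0.957, 0.158, -0.243], [-0.246, 0.004, -0.969]]
ft_force: [-1.8, -1.3, 4.9]
opening: 0.003
```

```bash
python3 hd.py .92 .96 1
```

```text
t 14.17 p [0.5255 0.1949 0.0977] F [-1.8 -1.3  4.9] edge stage x,y,z [0.0003 0.1607 0.095 ] h_equiv 0.883 r 0.125 turn [ 0.04 -0.01 -0.03] q [ 0.34  0.41 -0.17  1.03 -0.25  1.76]
.92 tcp [0.5251 0.1956 0.0932] d [ 0.09 -0.02  0.21]
.96 tcp [0.525  0.1964 0.0882] d [0.1  0.   0.23]
1 tcp [0.5249 0.1969 0.0832] d [ 0.09 -0.    0.23]
```

Emit:
{"fn": "carry_out", "kwargs": {
  "xyz": [
    [0.06, 0, 0.12],
    [0.05, 0, 0.12],
    [0.05, 0, 0.12]
  ],
  "turn": [
    [0, 0, 0],
    [0, 0, 0],
    [0, 0, 0]
  ],
  "grip": [0, 0, 0]
}}

```text
time: 14.42
ee_pos: [0.5254, 0.196, 0.0924]
ee_rot: [[-0.152, 0.987, 0.044], [0.957, 0.158, -0.243], [-0.247, 0.006, -0.969]]
ft_force: [-2.4, -0.9, 6.8]
opening: 0.0
```

```bash
python3 hd.py .96 1 1.04 1.08
```

```text
t 14.42 p [0.5254 0.196  0.0924] F [-2.4 -0.9  6.8] edge stage x,y,z [0.0003 0.1618 0.0897] h_equiv 0.926 r 0.125 turn [ 0.06 -0.01 -0.03] q [ 0.34  0.41 -0.18  1.02 -0.25  1.76]
.96 tcp [0.525  0.1964 0.0882] d [ 0.07 -0.02  0.2 ]
1 tcp [0.5249 0.1969 0.0832] d [ 0.09 -0.    0.23]
1.04 tcp [0.5248 0.1973 0.0782] d [0.08 0.   0.24]
1.08 tcp [0.5248 0.1974 0.0732] d [ 0.07 -0.    0.24]
```

Emit:
{"fn": "carry_out", "kwargs": {
  "xyz": [
    [0.05, -0.05, 0.12],
    [0.05, -0.03, 0.12]
  ],
  "turn": [
    [0, 0, 0],
    [0, 0, 0]
  ],
  "grip": [0, 0]
}}

```text
time: 14.58
ee_pos: [0.5251, 0.1966, 0.0892]
ee_rot: [[-0.151, 0.987, 0.048], [0.957, 0.158, -0.242], [-0.247, 0.009, -0.969]]
ft_force: [-0.8, -1.7, 4.8]
opening: -0.002
```

```bash
python3 hd.py .96 1 1.04 1.08
```

```text
t 14.58 p [0.5251 0.1966 0.0892] F [-0.8 -1.7  4.8] edge stage x,y,z [0.0002 0.1624 0.0865] h_equiv 0.952 r 0.125 turn [ 0.11 -0.01 -0.04] q [ 0.35  0.41 -0.19  1.   -0.25  1.76]
.96 tcp [0.525  0.1964 0.0882] d [ 0.   -0.01  0.05]
1 tcp [0.5249 0.1969 0.0832] d [ 0.09 -0.    0.23]
1.04 tcp [0.5248 0.1973 0.0782] d [0.08 0.   0.24]
1.08 tcp [0.5248 0.1974 0.0732] d [ 0.07 -0.    0.24]
```

Emit:
{"fn": "carry_out", "kwargs": {
  "xyz": [
    [0.04, -0.02, 0.12],
    [0.04, -0.02, 0.12],
    [0.04, 0, 0.12]
  ],
  "turn": [
    [0.05, 0, 0],
    [0.05, 0, 0],
    [0, 0, 0]
  ],
  "grip": [0, 0, 0]
}}

```text
time: 14.83
ee_pos: [0.5252, 0.1972, 0.0839]
ee_rot: [[-0.15, 0.988, 0.043], [0.958, 0.156, -0.243], [-0.247, 0.005, -0.969]]
ft_force: [-1.8, -1.1, 3.8]
opening: 0.0
```

```bash
python3 hd.py 1 1.04 1.08
```

```text
t 14.83 p [0.5252 0.1972 0.0839] F [-1.8 -1.1  3.8] edge stage x,y,z [0.0003 0.1631 0.0812] h_equiv 0.995 r 0.125 turn [ 0.05 -0.01 -0.06] q [ 0.35  0.42 -0.19  1.   -0.25  1.77]
1 tcp [0.5249 0.1969 0.0832] d [-0.01 -0.01  0.04]
1.04 tcp [0.5248 0.1973 0.0782] d [0.08 0.   0.24]
1.08 tcp [0.5248 0.1974 0.0732] d [ 0.07 -0.    0.24]
```

Emit:
{"fn": "carry_out", "kwargs": {
  "xyz": [
    [0.04, -0.02, 0.11],
    [0.03, 0, 0.11]
  ],
  "turn": [
    [0, 0, 0],
    [0, 0, 0]
  ],
  "grip": [0, 0]
}}

```text
time: 15.0
ee_pos: [0.525, 0.1976, 0.0795]
ee_rot: [[-0.149, 0.988, 0.044], [0.958, 0.156, -0.242], [-0.246, 0.006, -0.969]]
ft_force: [-1.1, -0.1, 3.2]
opening: 0.0
```

Emit:
{"fn": "carry_out", "kwargs": {
  "xyz": [
    [0.03, -0.02, 0.11],
    [0.03, 0, 0.11]
  ],
  "turn": [
    [0, 0, 0],
    [0, 0, 0]
  ],
  "grip": [0, 0]
}}

```text
time: 15.17
ee_pos: [0.5249, 0.1979, 0.0743]
ee_rot: [[-0.149, 0.988, 0.045], [0.958, 0.156, -0.242], [-0.246, 0.007, -0.969]]
ft_force: [-0.9, -0.3, 1.7]
opening: 0.001
```

```bash
python3 hd.py 1.04 1.08 1.1
```

```text
t 15.17 p [0.5249 0.1979 0.0743] F [-0.9 -0.3  1.7] edge stage x,y,z [0.0002 0.1638 0.0716] h_equiv 1.071 r 0.125 turn [ 0.07 -0.02 -0.06] q [ 0.35  0.43 -0.21  0.98 -0.24  1.77]
1.04 tcp [0.5248 0.1973 0.0782] d [-0.08 -0.   -0.18]
1.08 tcp [0.5248 0.1974 0.0732] d [ 0.07 -0.    0.24]
1.1 tcp [0.5248 0.1974 0.0707] d [0.03 0.   0.12]
```

Force is falling towards the centre. Single small steps now.

Emit:
{"fn": "carry_out", "kwargs": {
  "xyz": [
    [0.02, 0, 0.08]
  ],
  "turn": [
    [0, 0, 0]
  ],
  "grip": [0]
}}

```text
time: 15.25
ee_pos: [0.5248, 0.1979, 0.0721]
ee_rot: [[-0.149, 0.988, 0.044], [0.958, 0.156, -0.241], [-0.245, 0.006, -0.969]]
ft_force: [-0.8, -1.0, 0.0]
opening: 0.003
```

Emit:
{"fn": "carry_out", "kwargs": {
  "xyz": [
    [0.02, 0, 0.06]
  ],
  "turn": [
    [0, 0, 0]
  ],
  "grip": [0]
}}

```text
time: 15.33
ee_pos: [0.5247, 0.1981, 0.0702]
ee_rot: [[-0.149, 0.988, 0.044], [0.958, 0.156, -0.241], [-0.245, 0.006, -0.969]]
ft_force: [1.0, -1.3, -0.1]
opening: 0.006
```

```bash
python3 hd.py 1.1; python3 -c "
from h import *
a,d=snap('side');b,e=snap('top')
cv2.imwrite('pics/g10.png',np.hstack([cv2.resize(a[60:230,180:330],(450,510)),cv2.resize(b[150:270,150:270],(340,510))]))
"
```

```text
t 15.33 p [0.5247 0.1981 0.0702] F [ 1.  -1.3 -0.1] edge stage x,y,z [0.     0.164  0.0675] h_equiv 1.103 r 0.126 turn [ 0.06 -0.03 -0.06] q [ 0.35  0.43 -0.21  0.97 -0.24  1.77]
1.1 tcp [0.5248 0.1974 0.0707] d [-0.04  0.   -0.02]
```

View pics/g10.png

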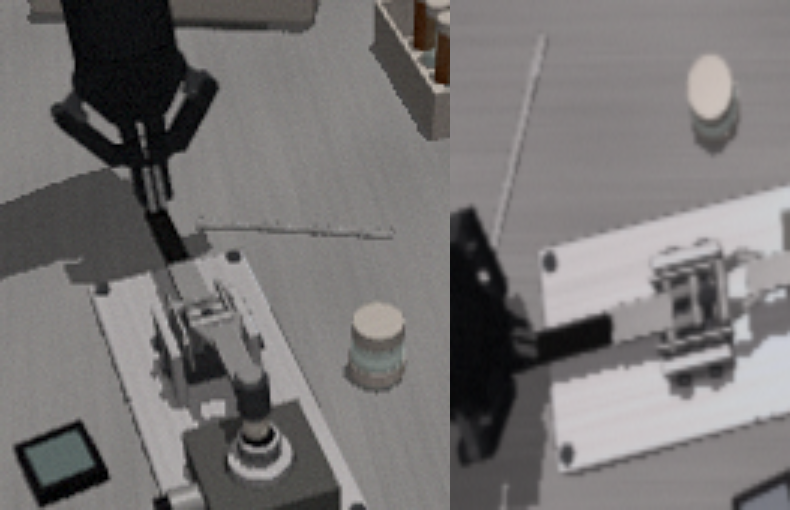

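```bash
cat > ang.py <<'E'
from hd import *
for n in('side','top'):
    D=np.load('pics/last_%s.npz'%n);v,u=np.mgrid[0:420,0:560]
    P=p3(n,u.ravel(),v.ravel(),D['d'].ravel());q=P-O;X=q@ex;Y=q@ey
    ok=(D['d'].ravel()>0)&(abs(X)<.02)&(P[:,2]>.04)&(P[:,2]<.14)&(Y>.05)&(Y<.18)
    for a in np.arange(.05,.17,.01):
        s=ok&(Y>=a)&(Y<a+.01)
        if s.sum()>3: print(n,'%.3f'%a,s.sum(),'z p50,p90,max',np.round(np.percentile(P[s,2],[50,90,100])*1000,1),'gray',int(D['im'].reshape(-1,3)[s].mean()))
E
python3 ang.py
```

```text
side 0.050 28 z p50,p90,max [72.3 73.2 74.2] gray 122
side 0.060 28 z p50,p90,max [71.3 72.8 73.4] gray 118
side 0.070 27 z p50,p90,max [70.6 71.8 72. ] gray 121
side 0.080 28 z p50,p90,max [70.9 73.  75.2] gray 54
side 0.090 22 z p50,p90,max [71.2 73.2 73.5] gray 16
side 0.100 20 z p50,p90,max [70.8 73.1 73.6] gray 19
side 0.110 20 z p50,p90,max [70.4 71.7 72.4] gray 14
side 0.120 20 z p50,p90,max [69.2 71.2 72.4] gray 15
side 0.130 20 z p50,p90,max [67.4 70.5 85.6] gray 17
side 0.140 119 z p50,p90,max [ 86.1 105.  118.6] gray 50
side 0.150 233 z p50,p90,max [117.  135.1 140. ] gray 20
side 0.160 21 z p50,p90,max [121.4 136.1 139.4] gray 32
top 0.050 44 z p50,p90,max [72.6 74.2 75.8] gray 148
top 0.060 38 z p50,p90,max [72.3 73.7 75.9] gray 147
top 0.070 44 z p50,p90,max [70.1 72.4 74.3] gray 144
top 0.080 37 z p50,p90,max [70.9 73.7 74.8] gray 76
top 0.090 34 z p50,p90,max [71.5 75.1 76.7] gray 24
top 0.100 34 z p50,p90,max [69.9 72.2 73.6] gray 24
top 0.110 37 z p50,p90,max [69.9 72.1 73.9] gray 24
top 0.120 34 z p50,p90,max [69.4 71.2 73. ] gray 24
top 0.130 35 z p50,p90,max [67.5 70.3 70.9] gray 23
top 0.140 82 z p50,p90,max [ 86.8 103.4 117.5] gray 39
top 0.150 101 z p50,p90,max [117.2 136.4 139.9] gray 18
top 0.160 18 z p50,p90,max [119.6 125.9 131.9] gray 12
```

Emit:
{"fn": "carry_out", "kwargs": {
  "xyz": [
    [0, 0, 0.06]
  ],
  "turn": [
    [0, 0, 0]
  ],
  "grip": [0]
}}

```text
time: 15.52
ee_pos: [0.5244, 0.1979, 0.0687]
ee_rot: [[-0.15, 0.988, 0.043], [0.958, 0.156, -0.241], [-0.245, 0.005, -0.97]]
ft_force: [0.4, 0.9, 0.5]
opening: -0.001
```

Emit:
{"fn": "carry_out", "kwargs": {
  "xyz": [
    [0, 0, 0.05]
  ],
  "turn": [
    [0, 0, 0]
  ],
  "grip": [0]
}}

```text
time: 15.6
ee_pos: [0.5243, 0.1977, 0.0674]
ee_rot: [[-0.15, 0.988, 0.043], [0.958, 0.156, -0.241], [-0.245, 0.005, -0.97]]
ft_force: [-0.2, 0.5, 0.2]
opening: -0.002
```

```bash
python3 hd.py 1.1; python3 -c "
from h import *
snap('side');snap('top')"; python3 ang.py | grep -v '0.14\|0.15\|0.16'
```

```text
t 15.60 p [0.5243 0.1977 0.0674] F [-0.2  0.5  0.2] edge stage x,y,z [-0.0004  0.1637  0.0647] h_equiv 1.126 r 0.125 turn [ 0.05 -0.03 -0.05] q [ 0.35  0.44 -0.21  0.96 -0.24  1.77]
1.1 tcp [0.5248 0.1974 0.0707] d [-0.06  0.02 -0.16]
side 0.050 23 z p50,p90,max [71.7 72.6 74.2] gray 121
side 0.060 28 z p50,p90,max [70.3 71.6 71.9] gray 117
side 0.070 26 z p50,p90,max [69.1 70.  71.4] gray 122
side 0.080 27 z p50,p90,max [69.  71.5 73.5] gray 50
side 0.100 18 z p50,p90,max [68.3 69.9 70. ] gray 14
side 0.110 22 z p50,p90,max [66.7 68.5 69.4] gray 15
side 0.120 20 z p50,p90,max [65.6 67.3 68.3] gray 16
top 0.050 44 z p50,p90,max [72.5 74.4 77.9] gray 144
top 0.060 39 z p50,p90,max [70.3 72.9 75. ] gray 140
top 0.070 42 z p50,p90,max [69.5 71.9 72.7] gray 139
top 0.080 37 z p50,p90,max [68.9 70.8 74.8] gray 70
top 0.090 34 z p50,p90,max [69.1 72.3 73.5] gray 25
top 0.100 34 z p50,p90,max [68.3 70.8 73.2] gray 23
top 0.110 37 z p50,p90,max [66.5 69.1 70.9] gray 26
top 0.120 34 z p50,p90,max [65.6 68.5 70. ] gray 23
top 0.130 33 z p50,p90,max [64.2 66.4 67.9] gray 21
```

The grip dropped about 4 mm at y = 0.125 and now slopes about -0.13 (closed is -0.125), with no force left, so it seems to have snapped. I'll retreat and check that it stays.

Emit:
{"fn": "carry_out", "kwargs": {
  "xyz": [
    [0, 0, -0.2],
    [0, 0, -0.4],
    [0, 0, -0.8],
    [0, 0, -1],
    [0, 0, -1],
    [0, 0, -1],
    [0, 0, -1],
    [0, 0, -1],
    [0, 0, -0.5],
    [0, 0, 0]
  ],
  "turn": [
    [0, 0, 0],
    [0, 0, 0],
    [0, 0, 0],
    [0, 0, 0],
    [0, 0, 0],
    [0, 0, 0],
    [0, 0, 0],
    [0, 0, 0],
    [0, 0, 0],
    [0, 0, 0]
  ],
  "grip": [0, 0, 0, 0, 0, 0, 0, 0, 0, 0]
}}

```text
time: 16.53
ee_pos: [0.517, 0.2331, 0.2128]
ee_rot: [[-0.149, 0.988, 0.043], [0.958, 0.155, -0.24], [-0.244, 0.005, -0.97]]
ft_force: [0.9, 0.4, 0.5]
opening: 0.003
```

```bash
python3 -c "
from h import *
a,_=snap('side','s11.png');b,_=snap('top')
cv2.imwrite('pics/g11.png',np.hstack([cv2.resize(a[60:230,180:330],(450,510)),cv2.resize(b[150:270,150:270],(340,510))]))"; python3 hd.py 1.1; sed -i 's/>3: print/>3: print/' ang.py; python3 ang.py
```

```text
t 16.63 p [0.5164 0.2325 0.2106] F [-0.5 -0.2  0.1] edge stage x,y,z [-0.0027  0.1992  0.2079] h_equiv 0.351 r 0.213 turn [ 0.02 -0.04 -0.06] q [ 0.41  0.37  0.05  1.31 -0.24  1.83]
1.1 tcp [0.5248 0.1974 0.0707] d [-0.03  0.12  7.22]
side 0.050 28 z p50,p90,max [71.  73.2 73.8] gray 116
side 0.060 25 z p50,p90,max [70.5 71.4 71.6] gray 118
side 0.070 26 z p50,p90,max [69.4 70.3 70.7] gray 116
side 0.080 24 z p50,p90,max [69.  71.2 72. ] gray 53
side 0.090 19 z p50,p90,max [69.  70.8 71.5] gray 13
side 0.100 21 z p50,p90,max [67.8 70.1 70.9] gray 17
side 0.110 17 z p50,p90,max [66.1 68.2 69.2] gray 16
side 0.120 19 z p50,p90,max [65.6 67.5 68.1] gray 16
side 0.130 22 z p50,p90,max [64.3 66.2 66.4] gray 16
side 0.140 17 z p50,p90,max [63.  64.6 65.8] gray 16
side 0.150 16 z p50,p90,max [61.3 63.4 63.9] gray 17
top 0.050 44 z p50,p90,max [71.3 73.5 74.7] gray 144
top 0.060 38 z p50,p90,max [70.6 72.9 74. ] gray 140
top 0.070 41 z p50,p90,max [69.1 71.6 72.8] gray 139
top 0.080 37 z p50,p90,max [68.8 71.5 72.4] gray 73
top 0.090 35 z p50,p90,max [69.1 70.7 73.5] gray 25
top 0.100 33 z p50,p90,max [68.1 69.4 71.7] gray 23
top 0.110 34 z p50,p90,max [67.5 69.5 72.5] gray 26
top 0.120 37 z p50,p90,max [65.5 67.6 68.7] gray 23
top 0.130 33 z p50,p90,max [64.1 68.2 69.5] gray 21
top 0.140 33 z p50,p90,max [62.3 65.  66.1] gray 18
top 0.150 32 z p50,p90,max [62.3 63.7 64.7] gray 21
top 0.160 12 z p50,p90,max [59.5 60.8 61.2] gray 32
```

View pics/g11.png

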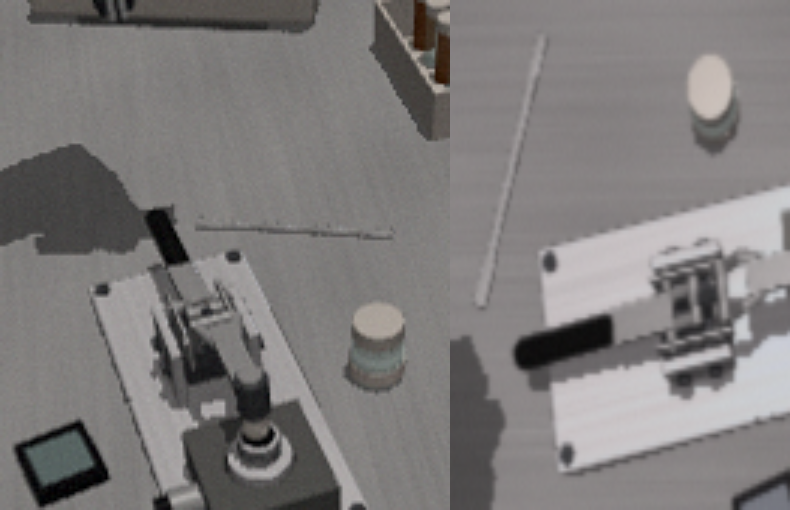

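The fingers are clear. The handle stays down with a slope of -0.125 to -0.13, which is the closed stop. The foot is on the puck at side crop (258,440) and no bystander has moved. I'll let the arm settle, then hand in.

Emit:
{"fn": "carry_out", "kwargs": {
  "xyz": [
    [0, 0, 0],
    [0, 0, 0],
    [0, 0, 0],
    [0, 0, 0]
  ],
  "turn": [
    [0, 0, 0],
    [0, 0, 0],
    [0, 0, 0],
    [0, 0, 0]
  ],
  "grip": [0, 0, 0, 0]
}}

```text
time: 16.97
ee_pos: [0.5146, 0.2312, 0.2073]
ee_rot: [[-0.15, 0.988, 0.035], [0.958, 0.154, -0.243], [-0.246, -0.003, -0.969]]
ft_force: [-0.4, 0.3, -0.1]
opening: -0.001
```

```bash
python3 -c "
from h import *
print(arm.close_job(), arm.get_obs()['time'])"
```

```text
the job is handed in; nothing more can be done
the job is handed in; nothing more can be done
```

The puck is in the nest with the clamp snapped shut on it. I handed the job in at about 17 s of the 67 s allowed, and no verdict is reported.

- **Puck:** I gripped the large silver puck by its boss, lowered it into the nest in small steps and let it go. After release its centre measured within about 1 mm of the nest's axis. Its top was at 71.4 mm by depth, against 72 mm when fully seated.
- **Clamp:** I swept the handle down with the shut fingertips near its end. The highest force I read was about 7 N, between moves. The force had dropped to zero by about 1.08 rad on the fingertip estimate, and I pressed on until the handle dropped onto its stop.
- **Last checks:** With the fingers withdrawn, the grip sloped about -0.13 rad in both views, and -0.125 is the closed stop. The foot was on the puck and the bystanders in view looked unmoved.
- **What was less certain:**
    - The force reading barely changed when the puck met the nest floor, so I judged seating from the stalled descent and the depth picture.
    - One depth fit taken while the fingers still held the puck was about 2 mm off in y. The fit after release agreed with the nest.
    - With the clamp closed, I judged the puck only by eye, because the foot hides its top.

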